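# Turn a face-down specimen over and rinse it at the alcohol pump

### The job

One of the three resin-mounted specimens lies face down on the bench, fresh from etching: turn it over (it can stand on edge in the V-block while you change your grip), and set it down face up and flat on the drip grate, centred under the spout of the alcohol pump. Then, with the specimen released, rinse it: press the pump head all the way down and let it spring back up, leaving the specimen where it lies. Never pump without the specimen under the spout, set it down rather than drop it, and leave the other things on the bench where they are and the V-block upright.

Things in the scene. Friction and masses are not known exactly. Their poses are not given: they have to be found in the camera images.
- specimen: the face-down metal specimen in a black resin mount: a puck of 30 mm diameter, 18 mm thick. Origin at the centre of its back (plain resin) end; its z axis is the puck's axis and points from the back to the polished face, which is at z = 18 mm and shows the bright metal piece. At the start z points down and the back is on top.
- specimen_mid (a point): the centre of that puck, halfway along its axis (9 mm from each end)
- specimen_b: another black puck, 30 mm diameter, 17 mm thick, face up, in the same row; origin at the centre of its underside. Bystander.
- specimen_c: another black puck, 30 mm diameter, 18 mm thick, face up, in the same row; origin at the centre of its underside. Bystander. The three stand about 38 mm apart, in any order.
- vee_block: loose ground steel V-block, 40 mm long (its x), 34 mm wide (its y), 30 mm high, 0.21 kg; origin at the centre of its underside. A V-groove runs along its x, open at the top and both ends: 22 mm wide at the top, 10.5 mm deep, walls at 45 degrees. A puck on edge in it (axis along the groove) has its centre 41 mm above the bench.
- stand: fixed steel stand of the alcohol bottle: base plate 104 mm wide (y), from x = -90 to +100 mm, its top 8 mm above the bench; origin on the bench. The white bottle (69 mm diameter, shoulder 128 mm high) stands on it with its axis at x = +45 mm and is clamped to a column behind it; the drip grate, a disc of 72 mm diameter with its top at 10 mm, lies at x = -27 mm. -x is the open front.
- rinse_spot (a point): centre of the top of the drip grate, straight below the spout's outlet (outlet 174 mm above the bench, 160 mm when pumped); axes as the stand's: +x points from here to the bottle, whose axis is 72 mm away
- pump_top (a point): centre of the top of the pump head, a finger plate of 31 mm diameter on the bottle's axis, 205 mm above the bench when up. A spout (tube of 8 mm) runs from it 72 mm to -x, its underside about 190 mm above the bench, and bends down at the end.
- pump_head (a joint): stroke of the sprung pump head in m: 0 up, 0.014 fully down; it takes 4 N to start it and about 9 N to hold it down
- screw_dish: round dish of small screws, 60 mm diameter, 14 mm high, loose; origin under its centre. Bystander.
- lens_case: screw tube, 34 mm diameter, 56 mm high, upright, loose; origin under its centre. Bystander.
- small_vice: toolmaker's vice, 120 (x) by 35 by 34 mm high, loose; origin under its centre. Bystander.

How it is judged (in metres and radians):
On the way, in this order (a step that is already met when the one before it is completed fails the run):
1. the specimen lies face up and flat on the drip grate under the spout, released (horizontal distance between specimen and rinse_spot below 0.01 m and angle between specimen's own z axis and vertical below 0.12 rad and z of specimen in the frame of rinse_spot between -0.005 and 0.005 m and contact force between the fingers and specimen below 0.05 N and value of joint pump_head below 0.003 m), for 0.2 s.
2. the pump head is pressed fully down with the specimen lying there (horizontal distance between specimen and rinse_spot below 0.01 m and angle between specimen's own z axis and vertical below 0.12 rad and z of specimen in the frame of rinse_spot between -0.005 and 0.005 m and value of joint pump_head above 0.0115 m), for 0.05 s.
At the end, for the whole second after the job is handed in: the specimen lies at rest on the drip grate, face up (axis within 0.12 rad of vertical), its centre within 10 mm of the spot below the spout, and the pump head is back up (within 2 mm) (horizontal distance between specimen and rinse_spot below 0.01 m and angle between specimen's own z axis and vertical below 0.12 rad and z of specimen in the frame of rinse_spot between -0.005 and 0.005 m and value of joint pump_head below 0.002 m and linear speed of specimen below 0.02 m/s); the robot touches nothing.
It fails at once if the pump is worked (over 4 mm) while the specimen is not face up under the spout (value of joint pump_head above 0.004 m and not (horizontal distance between specimen and rinse_spot below 0.012 m and angle between specimen's own z axis and vertical below 0.2 rad)).
It fails at once if the specimen is dropped or thrown (faster than 0.5 m/s out of the fingers, a fall of about 13 mm) (linear speed of specimen above 0.5 m/s and contact force between the fingers and specimen below 0.05 N).
It fails at once if another specimen, the dish, the lens tube or the vice is moved more than 15 mm or tipped (distance of any of specimen_b, specimen_c, screw_dish, lens_case, small_vice from where it was at the start of the episode above 0.015 m or angle between any of specimen_b, specimen_c, screw_dish, lens_case, small_vice's own z axis and vertical above 0.3 rad).
It fails at once if the V-block is tipped over (angle between vee_block's own z axis and vertical above 0.5 rad).
It also fails if it takes over 67 s, if anything falls off the work surface, if the arm or the gripper's body presses on something with over 40 N, if the wrist force passes 120 N, or if a joint passes its speed limit or range.

### The arm

A 6-joint arm with a two-finger parallel gripper is mounted at the origin on a cart in front of the work surface, level with it; the furniture and walls round the work are solid. World frame = base frame: x ahead of the robot, y to its left, z up, the work surface at z = 0. Lengths are in m, angles in degrees, forces in N, time in s.
With the tool pointing down it reaches from about 0.3 to 0.75 m from the base axis. Payload 8.5 kg.
Tool frame: the origin (TCP) lies on the centre line of the jaws, within the pads' length; the fingertips stand 19 mm ahead of it and the grasp point (between the pads) is the TCP; z points along the fingers, x is the direction in which the jaws open and shut, and the axes are right-handed (so a half turn about z gives the same grasp; the last joint's range is limited). The gripper opens to 85 mm and grips with 20 to 120 N. Pads are 22 mm wide; open, the fingers measure 114 mm over their backs; the gripper's body (76 mm by 85 mm) begins 54 mm behind the grasp point. The pads swing forward as they close: fully open they stand 13 mm farther back than shut.
Start: joints at [-81.606, 21.807, 74.336, -0, 83.858, -12.336], TCP at [0.195, -0.514, 0.25] pointing down, gripper open.
Joint ranges: [-178.18, 178.18], [-50.72, 133.34], [12.68, 142.11], [-81.47, 261.47], [9.98, 163.14], [-165.26, 165.26]. Speed limits (degrees/s): [136.94, 136.94, 180, 180, 180, 180].

### API

Orientations are given as a 3x3 rotation matrix whose columns are the frame's x, y, z axes.
In Python, from rig import env, cams, order gives the robot as it stands.
- The arm moves only by the tool step_arm, never from a script. Its argument "steps" is a list of rows, each an object with "xyz": the shift along the tool's x, y, z normalised to -1 to 1, where 1 is 0.04 m, a list of three; "turn": the turn, a rotation vector about the tool's x, y, z normalised to -1 to 1, where 1 is 0.08 rad, a list of three; "gripper": the gripper command: -1 is shut, 1 is fully open, values between are in proportion. A call has 1 to 20 rows; each row shifts and turns the commanded pose from where the row before left it, along the tool's axes as they then stand; what a row does not reach is not made up. A row lasts 1/12 s, in which the tool goes at most 41.7 mm and 7.16 degrees, less where a joint would pass 70% of its speed; a pose out of reach is approached as far as the arm can. A call with a number of a shift or a turn outside -1 to 1 is refused whole. A call with a gripper value outside its range is refused whole. The fingers move at their own pace and stop on an object; "squeeze" is the grip in N (left out, the last holds). Time passes only in rows, so rows that do not move let the fingers close. It gives the time, the measured TCP pose, the force and the opening at its end, in the units of the state.
- env.observe(): the state, without advancing time (a new reading comes with each control period).
- cams.get_image(name): name is "scene" or "top"; returns (picture, depth): 420x560x3 uint8, red, green, blue; 420x560 float32, m along the optical axis (not along the pixel's ray), 0 where there is no reading.
- cams.camera_info(name): a dict with "fx", "fy", "cx", "cy" (pixels), "extrinsics" (4x4, takes a point from camera to world coordinates). Camera axes: x right, y down, z forward; pixel columns grow to the right and rows downward; lengths in m; the calibration is good to about 2 mm. A picture is of the moment at which its call begins. camera_info takes no time and is no camera call.
- order.close_job(): hands the job in, once; it reports no verdict.
The state is a dict: "time_s": time; "q": joint angles; "qvel": joint speeds; "joint_efforts": joint torques, N m; "position": TCP position; "tool_rot": TCP orientation; "ft_force": force on the tool from outside, world axes, zero at the start; "wrist_torque": the same for the moment, N m; "grip_width": finger opening in m.
Only numpy, scipy, OpenCV 4.12 (cv2) and the standard library are available. Lean on these libraries where they do the work, as an engineer would, in place of code of your own. Each camera call takes 0.05 s, during which the arm holds its last target. There are 200 camera calls.

## Working session

There is one attempt and no reset: what is moved stays moved. The work goes in short steps, Python scripts to look and compute and a tool call to move; the robot and the scene stay as the last step left them, time stands still between calls to the robot, and variables do not carry over. Pictures are saved under pics/ and viewed, about 8 in all and at most 12, crops included, and the job is handed in when it is done.

Besides the shell and the picture viewer there is one more tool, called after ">>>" as name(argument=value, ...) on one line, values as JSON. step_arm: Moves the arm, as the interface text tells. Scaled input: -1 to 1 covers 0.04 m each way for a shift and 0.08 rad each way for a turn. Its arguments: {"type":"object","properties":{"steps":{"type":"array"},"squeeze":{"type":"number"}},"required":["steps"]}

```bash
ls; mkdir -p pics
python3 - <<'E'
from rig import env,cams,order
import cv2,numpy as np
for n in("scene","top"):
    im,d=cams.get_image(n); cv2.imwrite(f"pics/{n}0.png",im[:,:,::-1]); np.save(f"pics/{n}0.npy",d)
    c=cams.camera_info(n); print(n,{k:np.round(v,3).tolist() for k,v in c.items()})
print(env.observe())
E
```

```text
pics
scene {'fx': 524.695, 'fy': 524.695, 'cx': 271.975, 'cy': 210.352, 'extrinsics': [[-0.589, -0.355, 0.726, -0.244], [-0.808, 0.273, -0.522, 0.561], [-0.013, -0.894, -0.448, 0.635], [0.0, 0.0, 0.0, 1.0]]}
top {'fx': 533.403, 'fy': 533.403, 'cx': 275.313, 'cy': 203.774, 'extrinsics': [[-0.063, -0.972, 0.226, 0.267], [-0.998, 0.061, -0.015, 0.007], [0.0, -0.226, -0.974, 1.384], [0.0, 0.0, 0.0, 1.0]]}
{'time_s': 0.1, 'q': array([-8.16049097e+01,  2.18363801e+01,  7.43799908e+01, -2.30984643e-04,
        8.38591173e+01, -1.23366759e+01]), 'qvel': array([-0.00887243, -0.02600301, -0.09158311,  0.02758594, -0.06390946,
       -0.02242159]), 'joint_efforts': array([ 3.97397293e-03, -4.49214363e+01, -2.31656849e+01, -1.59779593e-04,
        3.62483523e-03, -3.65595682e-06]), 'position': array([ 0.19464812, -0.51413896,  0.24978301]), 'tool_rot': array([[ 3.53993703e-01, -9.35247785e-01, -1.96320520e-04],
       [-9.35246919e-01, -3.53993649e-01,  1.30281422e-03],
       [-1.28795033e-03, -2.77579870e-04, -9.99999132e-01]]), 'ft_force': array([ 0.14984118, -0.00404835, -0.39495238]), 'wrist_torque': array([ 0.03208559,  0.01247876, -0.04467523]), 'grip_width': 0.08546136518874074}
```

View pics/top0.png

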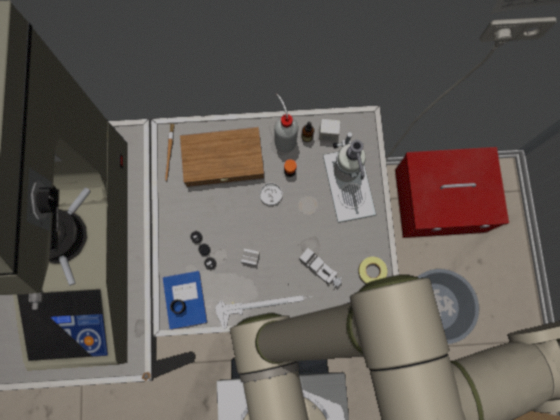

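View pics/scene0.png

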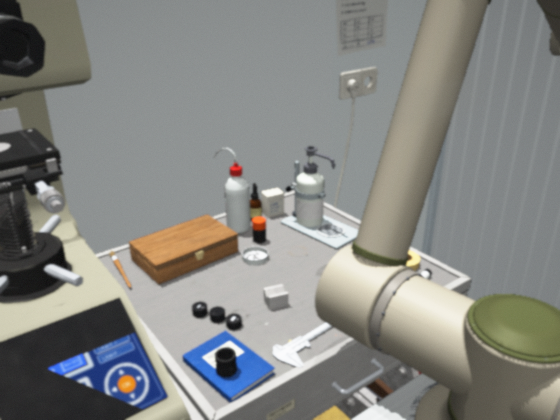

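Top view: the pucks are at about (197,238), (204,250) and (210,264), the V-block at (250,258), and the stand at (350,185) with the bottle at (350,160). In the scene view the pucks are at (200,309), (217,315) and (234,321), and the middle one looks plain. I'll zoom in and measure.

```bash
cat > h.py <<'E'
import numpy as np,cv2
from rig import env,cams,order
CI={n:cams.camera_info(n) for n in("scene","top")}
def pt(n,u,v,z):
    c=CI[n];E=np.array(c["extrinsics"]);r=E[:3,:3]@[(u-c["cx"])/c["fx"],(v-c["cy"])/c["fy"],1]
    return E[:3,3]+r*(z-E[2,3])/r[2]
def proj(n,p):
    c=CI[n];E=np.array(c["extrinsics"]);q=E[:3,:3].T@(np.array(p)-E[:3,3])
    return q[0]/q[2]*c["fx"]+c["cx"],q[1]/q[2]*c["fy"]+c["cy"]
def cloud(n,d):
    c=CI[n];E=np.array(c["extrinsics"]);v,u=np.indices(d.shape)
    P=np.stack([(u-c["cx"])/c["fx"]*d,(v-c["cy"])/c["fy"]*d,d],-1)
    return P@E[:3,:3].T+E[:3,3]
E
python3 - <<'E'
from h import *
t=cv2.imread("pics/top0.png");s=cv2.imread("pics/scene0.png")
R=lambda im,x,y,w,h,W,H:cv2.resize(im[y:y+h,x:x+w],(W,H),interpolation=cv2.INTER_CUBIC)
a=np.hstack([R(t,180,225,80,50,480,300),R(t,325,140,53,50,318,300)])
b=np.hstack([R(s,185,280,115,60,450,235),R(s,270,140,100,105,224,235),])
b=cv2.resize(b,(798,280))
cv2.imwrite("pics/z1.png",np.vstack([a,b]))
for n,im,roi in(("top",t,(185,228,225,275)),("scene",s,(185,295,250,335))):
    x0,y0,x1,y1=roi; g=cv2.cvtColor(im,6)[y0:y1,x0:x1]
    m=(g<60).astype(np.uint8)
    k,l,st,ce=cv2.connectedComponentsWithStats(m)
    for i in range(1,k):
        if st[i,4]>20: print(n,st[i],ce[i]+[x0,y0],pt(n,*(ce[i]+[x0,y0]),.012).round(4))
for n in("top","scene"):
    d=np.load(f"pics/{n}0.npy");P=cloud(n,d)
    def sel(x,y,r,z0,z1,l):
        m=(d>0)&(np.hypot(P[...,0]-x,P[...,1]-y)<r)&(P[...,2]>z0)&(P[...,2]<z1); q=P[m]
        if len(q)>3: print(n,l,len(q),q.mean(0).round(4),q.min(0).round(4),q.max(0).round(4),cv2.minAreaRect(q[:,:2].astype(np.float32)))
    v=pt("top",250,258,.03); sel(*v[:2],.04,.026,.036,"vee")
    b=pt("top",350,160,.13); print(b)
    sel(*b[:2],.06,.1,.126,"bottle"); sel(*b[:2],.12,.195,.215,"pump"); sel(*b[:2],.15,.006,.013,"plate")
E
```

```text
top [ 6  4 11 11 77] [196.36363636 237.15584416] [0.5093 0.1975 0.012 ]
top [14 16 11 12 95] [203.92631579 249.6       ] [0.4755 0.1789 0.012 ]
top [20 30 11 11 57] [210.50877193 263.35087719] [0.4388 0.1631 0.012 ]
scene [  8  10  14  13 108] [199.50925926 311.87037037] [0.4993 0.2016 0.012 ]
scene [ 25  13  16  15 177] [217.24858757 315.02259887] [0.4704 0.1793 0.012 ]
scene [ 42  25  15  10 104] [233.625      324.63461538] [0.4276 0.1697 0.012 ]
top vee 139 [0.4491 0.0601 0.0301] [0.4278 0.0388 0.026 ] [0.4705 0.0834 0.036 ] ((0.44874295592308044, 0.06055975705385208), (0.03957556188106537, 0.034509796649217606), 74.3474349975586)
[ 0.65688866 -0.20194963  0.13      ]
top bottle 176 [ 0.6589 -0.1965  0.1124] [ 0.6236 -0.2413  0.1001] [ 0.7163 -0.1724  0.1259] ((0.6716361045837402, -0.20057258009910583), (0.09087635576725006, 0.06517687439918518), 33.814815521240234)
top pump 212 [ 0.6521 -0.2098  0.2037] [ 0.5979 -0.2221  0.1953] [ 0.6834 -0.1924  0.2132] ((0.6405935883522034, -0.20763209462165833), (0.0855126827955246, 0.02965966798365116), 0.7983018159866333)
top plate 1827 [ 0.
[... 317 characters left out ...]
9537907242775, 0.03925292566418648), 74.729248046875)
[ 0.65688866 -0.20194963  0.13      ]
scene bottle 321 [ 0.6543 -0.1923  0.1134] [ 0.6308 -0.2337  0.1001] [ 0.7165 -0.1671  0.1259] ((0.6692992448806763, -0.19561350345611572), (0.08517814427614212, 0.05243080109357834), 21.676191329956055)
scene pump 120 [ 0.6501 -0.2085  0.2006] [ 0.5963 -0.2234  0.195 ] [ 0.6808 -0.1933  0.2064] ((0.6387754082679749, -0.20649562776088715), (0.029583053663372993, 0.08340540528297424), 85.67072296142578)
scene plate 1086 [ 0.614  -0.2041  0.0085] [ 0.5286 -0.3141  0.006 ] [ 0.7945 -0.0526  0.013 ] ((0.6495735049247742, -0.18313603103160858), (0.26659321784973145, 0.2157544046640396), 59.652931213378906)
```

View pics/z1.png

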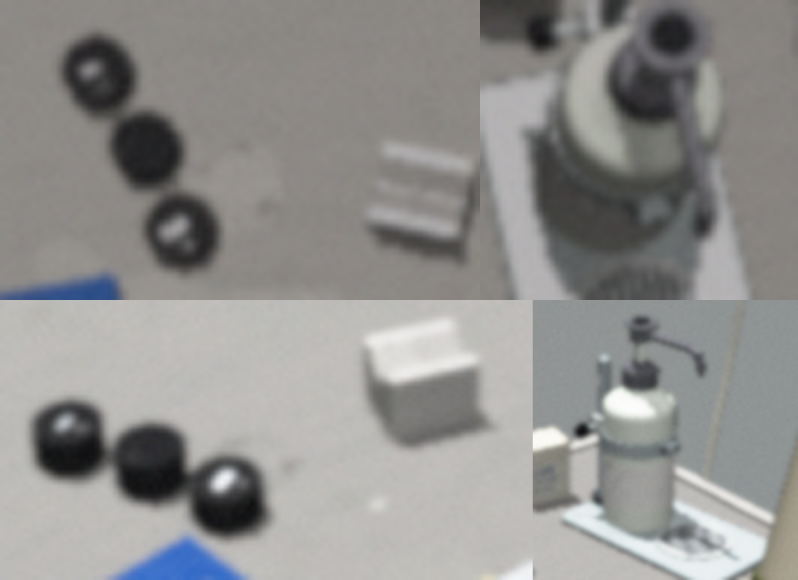

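The middle puck is plain on top in both views, so it is the face-down specimen, at about (0.473, 0.179). The groove runs along about 74°. One more measurement, for the stand axis and the pump.

```bash
cat >> h.py <<'E'
from scipy.spatial.transform import Rotation as Ro
def plan(p1,R1,p0=None,R0=None,n=None,minn=1):
    """identical tool-frame rows that take the current pose to (p1,R1)"""
    o=env.observe(); p0=o["position"] if p0 is None else np.array(p0); R0=o["tool_rot"] if R0 is None else R0
    w=Ro.from_matrix(R0.T@R1).as_rotvec(); 
    for N in range(minn,200):
        W=w/N; S=sum(Ro.from_rotvec(W*k).as_matrix() for k in range(N))
        d=np.linalg.solve(S,R0.T@(np.array(p1)-p0))
        if n and N<n: continue
        if abs(d).max()<=.036 and abs(W).max()<=.076 and np.linalg.norm(d)<=.04: break
    print("N",N,"xyz",(d/.04).round(3).tolist(),"turn",(W/.08).round(3).tolist())
def tool(jaw_az,point_az,tilt):
    """tilt deg from straight down, pointing toward point_az; jaw axis horizontal at point_az+-90 (jaw_az picks the sign)"""
    a,t=np.radians([point_az,tilt]); z=np.array([np.sin(t)*np.cos(a),np.sin(t)*np.sin(a),-np.cos(t)])
    x=np.array([np.cos(np.radians(jaw_az)),np.sin(np.radians(jaw_az)),0]); x-=z*(x@z); x/=np.linalg.norm(x)
    return np.stack([x,np.cross(z,x),z],1)
E
python3 - <<'E'
from h import *
t=cv2.imread("pics/top0.png");s=cv2.imread("pics/scene0.png")
for n,im in(("top",t),("scene",s)):
    d=np.load(f"pics/{n}0.npy");P=cloud(n,d)
    m=(d>0)&(np.hypot(P[...,0]-.474,P[...,1]-.18)<.06)&(P[...,2]>.013)&(P[...,2]<.022)
    k,l,st,ce=cv2.connectedComponentsWithStats(m.astype(np.uint8))
    for i in range(1,k):
        if st[i,4]>15: q=P[l==i]; print(n,"puck",len(q),((q.min(0)+q.max(0))/2).round(4),q.mean(0).round(4))
    m=(d>0)&(np.hypot(P[...,0]-.65,P[...,1]+.207)<.1)&(P[...,2]>.180)&(P[...,2]<.215); q=P[m]
    a=q[(q[:,2]>.198)&(q[:,0]>.645)]; b=q[q[:,0]<.61]
    print(n,"plate",((a.min(0)+a.max(0))/2).round(4),a.mean(0).round(4),"spout end",b.mean(0).round(4),b.min(0).round(4),b.max(0).round(4))
    rows=[]
    for x in np.arange(.60,.66,.01):
        c=q[(abs(q[:,0]-x)<.006)]; rows.append((round(x,2),c[:,1].mean().round(4)))
    print(rows)
    g=cv2.cvtColor(im,6); 
    x0,y0,x1,y1=(322,145,385,225) if n=="top" else (275,205,365,250)
    m=np.zeros_like(g);m[y0:y1,x0:x1]=g[y0:y1,x0:x1]>(175 if n=="top" else 175)
    print(n,np.percentile(g[y0:y1,x0:x1],[10,30,50,70,90]))
    k,l,st,ce=cv2.connectedComponentsWithStats(m);i=1+st[1:,4].argmax();v,u=np.where(l==i)
    Q=np.array([pt(n,*uv,.008)[:2] for uv in zip(u,v)],np.float32);print(st[i],cv2.minAreaRect(Q),cv2.boxPoints(cv2.minAreaRect(Q)).round(3).tolist())
E
```

```text
top puck 86 [0.5112 0.1985 0.0181] [0.5121 0.1983 0.0189]
top puck 85 [0.4777 0.1791 0.0176] [0.477  0.1782 0.0185]
top puck 99 [0.4404 0.1648 0.0175] [0.4406 0.1645 0.0182]
top plate [ 0.6648 -0.2073  0.2056] [ 0.6669 -0.208   0.2061] spout end [ 0.6011 -0.2159  0.1949] [ 0.5941 -0.2208  0.184 ] [ 0.6098 -0.2112  0.2026]
[(np.float64(0.6), np.float64(-0.2163)), (np.float64(0.61), np.float64(-0.2151)), (np.float64(0.62), np.float64(-0.2134)), (np.float64(0.63), np.float64(-0.2122)), (np.float64(0.64), np.float64(-0.2111)), (np.float64(0.65), np.float64(-0.2092)), (np.float64(0.66), np.float64(-0.2077))]
top [ 83.  128.  133.  144.  177.1]
[325 154  49  66 650] ((0.6281396150588989, -0.21255889534950256), (0.17949017882347107, 0.09370964765548706), 7.470072269439697) [[0.5329999923706055, -0.17800000309944153], [0.5450000166893005, -0.2709999978542328], [0.7229999899864197, -0.24699999392032623], [0.7110000252723694, -0.15399999916553497]]
scene puck 140 [0.5108 0.1972 0.0165] [0.5085 0.1979 0.017 ]
scene puck 148 [0.4756 0.1779 0.017 ] [0.4743 0.1784 0.0171]
scene puck 144 [0.4397 0.1635 0.0162] [0.4386 0.1643 0.0166]
scene plate [ 0.6651 -0.2084  0.2022] [ 0.6646 -0.2067  0.2035] spout end [ 0.5996 -0.2154  0.1901] [ 0.591  -0.2191  0.1808] [ 0.6095 -0.2104  0.1981]
[(np.float64(0.6), np.float64(-0.2157)), (np.float64(0.61), np.float64(-0.2142)), (np.float64(0.62), np.float64(-0.2127)), (np.float64(0.63), np.float64(-0.2114)), (np.float64(0.64), np.float64(-0.2105)), (np.float64(0.65), np.float64(-0.2083)), (np.float64(0.66), np.float64(-0.2047))]
scene [135. 153. 186. 190. 232.]
[ 275  205   83   45 2045] ((0.6372446417808533, -0.20710542798042297), (0.20604927837848663, 0.2327457070350647), 52.67888641357422) [[0.4819999933242798, -0.21799999475479126], [0.6669999957084656, -0.36000001430511475], [0.7919999957084656, -0.19599999487400055], [0.6069999933242798, -0.054999999701976776]]
```

Rinse spot ≈ (0.598, -0.2165), pump ≈ (0.668, -0.207), stand yaw ≈ 7.6°.

The flip takes two grips, with the jaw axis horizontal in both:
- **Grip 1:** pick up leaning 45°, then place in the V-block leaning 45° the other way.
- **Grip 2:** regrip at 30°, then put down at 60°.

I'll start with the hover poses.

```bash
cat >> h.py <<'E'
C1=np.array([.475,.1785,.009]); G1=np.array([0,.003,.017]); G2=np.array([0,-.0039,.017])
def tcp(C,R,G): return np.array(C)-R@G
E
python3 - <<'E'
from h import *
R0=tool(-64.5,25.5,0); plan([.40,.12,.25],R0)
R1=tool(-64.5,25.5,45); p=tcp(C1,R1,G1); h=p+[0,0,.09]; print(p,h); plan(h,R1,[.40,.12,.25],R0)
E
```

```text
N 17 xyz [-0.741, -0.642, 0.0] turn [-0.0, 0.001, -0.061]
[0.46606486 0.17423816 0.02314214] [0.46606486 0.17423816 0.11314214]
N 11 xyz [-0.047, -0.07, 0.367] turn [0.892, 0.0, -0.0]
```

>>> step_arm(steps=[{"xyz": [-0.741, -0.642, 0], "turn": [0, 0, -0.061], "gripper": 0.2}, {"xyz": [-0.741, -0.642, 0], "turn": [0, 0, -0.061], "gripper": 0.2}, {"xyz": [-0.741, -0.642, 0], "turn": [0, 0, -0.061], "gripper": 0.2}, {"xyz": [-0.741, -0.642, 0], "turn": [0, 0, -0.061], "gripper": 0.2}, {"xyz": [-0.741, -0.642, 0], "turn": [0, 0, -0.061], "gripper": 0.2}, {"xyz": [-0.741, -0.642, 0], "turn": [0, 0, -0.061], "gripper": 0.2}, {"xyz": [-0.741, -0.642, 0], "turn": [0, 0, -0.061], "gripper": 0.2}, {"xyz": [-0.741, -0.642, 0], "turn": [0, 0, -0.061], "gripper": 0.2}, {"xyz": [-0.741, -0.642, 0], "turn": [0, 0, -0.061], "gripper": 0.2}, {"xyz": [-0.741, -0.642, 0], "turn": [0, 0, -0.061], "gripper": 0.2}, {"xyz": [-0.741, -0.642, 0], "turn": [0, 0, -0.061], "gripper": 0.2}, {"xyz": [-0.741, -0.642, 0], "turn": [0, 0, -0.061], "gripper": 0.2}, {"xyz": [-0.741, -0.642, 0], "turn": [0, 0, -0.061], "gripper": 0.2}, {"xyz": [-0.741, -0.642, 0], "turn": [0, 0, -0.061], "gripper": 0.2}, {"xyz": [-0.741, -0.642, 0], "turn": [0, 0, -0.061], "gripper": 0.2}, {"xyz": [-0.741, -0.642, 0], "turn": [0, 0, -0.061], "gripper": 0.2}, {"xyz": [-0.741, -0.642, 0], "turn": [0, 0, -0.061], "gripper": 0.2}, {"xyz": [0, 0, 0], "turn": [0, 0, 0], "gripper": 0.2}], squeeze=30)

```text
time_s: 1.6
position: [0.4003, 0.125, 0.2501]
tool_rot: [[0.437, -0.9, -0.0], [-0.9, -0.437, 0.002], [-0.001, -0.001, -1.0]]
ft_force: [-0.9, 0.0, -1.4]
grip_width: 0.0511
```

>>> step_arm(steps=[{"xyz": [-0.047, -0.07, 0.367], "turn": [0.892, 0, 0], "gripper": 0.2}, {"xyz": [-0.047, -0.07, 0.367], "turn": [0.892, 0, 0], "gripper": 0.2}, {"xyz": [-0.047, -0.07, 0.367], "turn": [0.892, 0, 0], "gripper": 0.2}, {"xyz": [-0.047, -0.07, 0.367], "turn": [0.892, 0, 0], "gripper": 0.2}, {"xyz": [-0.047, -0.07, 0.367], "turn": [0.892, 0, 0], "gripper": 0.2}, {"xyz": [-0.047, -0.07, 0.367], "turn": [0.892, 0, 0], "gripper": 0.2}, {"xyz": [-0.047, -0.07, 0.367], "turn": [0.892, 0, 0], "gripper": 0.2}, {"xyz": [-0.047, -0.07, 0.367], "turn": [0.892, 0, 0], "gripper": 0.2}, {"xyz": [-0.047, -0.07, 0.367], "turn": [0.892, 0, 0], "gripper": 0.2}, {"xyz": [-0.047, -0.07, 0.367], "turn": [0.892, 0, 0], "gripper": 0.2}, {"xyz": [-0.047, -0.07, 0.367], "turn": [0.892, 0, 0], "gripper": 0.2}, {"xyz": [0, 0, 0], "turn": [0, 0, 0], "gripper": 0.2}, {"xyz": [0, 0, 0], "turn": [0, 0, 0], "gripper": 0.2}])

```text
time_s: 2.68
position: [0.4506, 0.1696, 0.1301]
tool_rot: [[0.446, -0.703, 0.554], [-0.895, -0.338, 0.292], [-0.018, -0.626, -0.78]]
ft_force: [-0.0, -0.3, 0.3]
grip_width: 0.0516
```

Run:
```python
from h import *
o=env.observe(); print(o["time_s"],o["q"].round(1),o["position"].round(4),o["grip_width"]);
R1=tool(-64.5,25.5,45); print((o["tool_rot"]-R1).round(3)); p=tcp(C1,R1,G1); plan(p,R1)
im,d=cams.get_image("scene"); cv2.imwrite("pics/s1.png",cv2.resize(im[200:400,120:360,::-1],(720,600),interpolation=2))
```

```text
2.6833 [ -3.2  16.5 121.2  68.6  20.2  -0.8] [0.4506 0.1696 0.1301] 0.05162279123686294
[[ 0.016 -0.065 -0.084]
 [ 0.008 -0.033 -0.012]
 [-0.018  0.081 -0.072]]
N 3 xyz [0.033, 0.483, 0.761] turn [0.453, 0.104, 0.003]
```

View pics/s1.png

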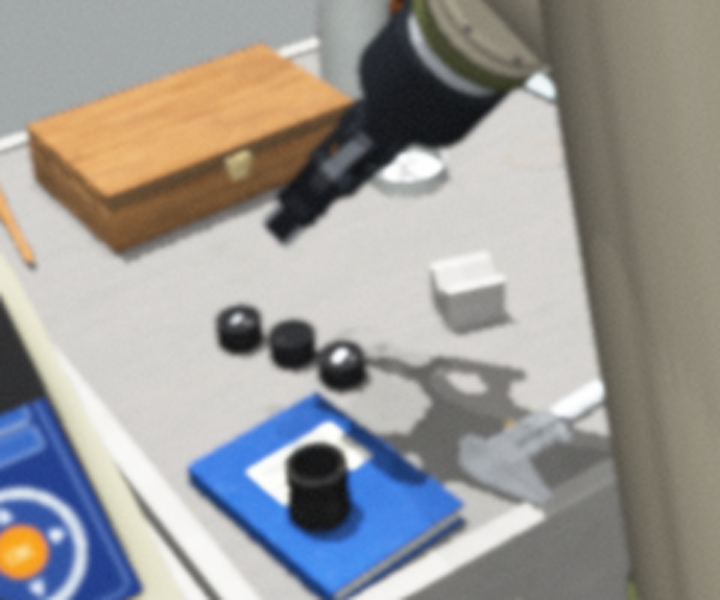

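The scene view shows the gripper leaning over the row, with the pucks at crop (238,328), (292,343) and (343,365), all untouched. Leaning toward the base puts the wrist near singularity (q5 = 20°). I'll pick the puck vertically instead, set it on open bench at D ≈ (0.53, 0.035), and do the tilts sideways there.

Run:
```python
from h import *
R0=tool(-64.5,25.5,0); h=[.475,.1785,.09]; plan(h,R0,n=12); g=[.475,.1785,.022]; plan(g,R0,h,R0)
R2=tool(-15.5,74.5,0); D=[.53,.035,.023]; u=[.475,.1785,.07]; plan(u,R0,g,R0); plan([.53,.035,.07],R2,u,R0);
```

```text
N 12 xyz [0.006, -0.02, 0.1] turn [-0.706, 0.024, 0.011]
N 2 xyz [0.0, 0.0, 0.85] turn [0.0, 0.0, 0.0]
N 2 xyz [0.0, 0.0, -0.6] turn [0.0, 0.0, 0.0]
N 12 xyz [0.294, 0.15, 0.0] turn [0.0, 0.0, -0.891]
```

>>> step_arm(steps=[{"xyz": [0.006, -0.02, 0.1], "turn": [-0.706, 0.024, 0.011], "gripper": 0.2}, {"xyz": [0.006, -0.02, 0.1], "turn": [-0.706, 0.024, 0.011], "gripper": 0.2}, {"xyz": [0.006, -0.02, 0.1], "turn": [-0.706, 0.024, 0.011], "gripper": 0.2}, {"xyz": [0.006, -0.02, 0.1], "turn": [-0.706, 0.024, 0.011], "gripper": 0.2}, {"xyz": [0.006, -0.02, 0.1], "turn": [-0.706, 0.024, 0.011], "gripper": 0.2}, {"xyz": [0.006, -0.02, 0.1], "turn": [-0.706, 0.024, 0.011], "gripper": 0.2}, {"xyz": [0.006, -0.02, 0.1], "turn": [-0.706, 0.024, 0.011], "gripper": 0.2}, {"xyz": [0.006, -0.02, 0.1], "turn": [-0.706, 0.024, 0.011], "gripper": 0.2}, {"xyz": [0.006, -0.02, 0.1], "turn": [-0.706, 0.024, 0.011], "gripper": 0.2}, {"xyz": [0.006, -0.02, 0.1], "turn": [-0.706, 0.024, 0.011], "gripper": 0.2}, {"xyz": [0.006, -0.02, 0.1], "turn": [-0.706, 0.024, 0.011], "gripper": 0.2}, {"xyz": [0.006, -0.02, 0.1], "turn": [-0.706, 0.024, 0.011], "gripper": 0.2}, {"xyz": [0, 0, 0], "turn": [0, 0, 0], "gripper": 0.2}, {"xyz": [0, 0, 0], "turn": [0, 0, 0], "gripper": 0.2}])

```text
time_s: 3.9
position: [0.4745, 0.1798, 0.0928]
tool_rot: [[0.434, -0.9, 0.036], [-0.901, -0.434, 0.02], [-0.003, -0.041, -0.999]]
ft_force: [0.3, -0.5, -1.1]
grip_width: 0.0511
```

Run:
```python
from h import *
o=env.observe(); print(o["q"].round(1),o["position"].round(4)); 
R0=tool(-64.5,25.5,0); plan([.475,.1785,.022],R0,n=4)
```

```text
[ 6.9 27.1 95.8  1.1 54.9 70.6] [0.4745 0.1798 0.0928]
N 4 xyz [0.009, 0.012, 0.442] turn [-0.13, 0.008, 0.012]
```

>>> step_arm(steps=[{"xyz": [0.009, 0.012, 0.442], "turn": [-0.13, 0.008, 0.012], "gripper": 0.2}, {"xyz": [0.009, 0.012, 0.442], "turn": [-0.13, 0.008, 0.012], "gripper": 0.2}, {"xyz": [0.009, 0.012, 0.442], "turn": [-0.13, 0.008, 0.012], "gripper": 0.2}, {"xyz": [0.009, 0.012, 0.442], "turn": [-0.13, 0.008, 0.012], "gripper": 0.2}, {"xyz": [0, 0, 0], "turn": [0, 0, 0], "gripper": 0.2}, {"xyz": [0, 0, 0], "turn": [0, 0, 0], "gripper": -0.6}, {"xyz": [0, 0, 0], "turn": [0, 0, 0], "gripper": -0.6}, {"xyz": [0, 0, 0], "turn": [0, 0, 0], "gripper": -0.6}, {"xyz": [0, 0, 0], "turn": [0, 0, 0], "gripper": -0.6}, {"xyz": [0, 0, 0], "turn": [0, 0, 0], "gripper": -0.6}, {"xyz": [0, 0, 0], "turn": [0, 0, 0], "gripper": -0.6}])

```text
time_s: 4.82
position: [0.4748, 0.1792, 0.0229]
tool_rot: [[0.432, -0.902, -0.0], [-0.902, -0.432, 0.002], [-0.002, -0.001, -1.0]]
ft_force: [-1.2, -1.8, 7.7]
grip_width: 0.0282
```

Run:
```python
from h import *
R0=tool(-64.5,25.5,0);o=env.observe(); print(o["grip_width"],o["position"])
p=o["position"]; u=p+[0,0,.05];plan(u,R0,n=3)
R2=tool(-15.5,74.5,0);v=[.53,.035,u[2]]; plan(v,R2,u,R0); plan([.53,.035,p[2]+.0005],R2,v,R2,n=4)
```

```text
0.028245850141461214 [0.47483966 0.17915399 0.02292972]
N 3 xyz [-0.001, -0.0, -0.417] turn [-0.003, 0.008, 0.005]
N 12 xyz [0.295, 0.151, 0.0] turn [0.0, 0.0, -0.891]
N 4 xyz [0.0, 0.0, 0.309] turn [0.0, 0.0, 0.0]
```

>>> step_arm(steps=[{"xyz": [0, 0, -0.1], "turn": [0, 0, 0], "gripper": -0.6}, {"xyz": [0, 0, 0], "turn": [0, 0, 0], "gripper": -0.6}])

```text
time_s: 4.98
position: [0.4747, 0.1793, 0.0267]
tool_rot: [[0.432, -0.902, -0.001], [-0.902, -0.432, 0.002], [-0.002, -0.0, -1.0]]
ft_force: [0.5, -0.3, 0.7]
grip_width: 0.0287
```

Run:
```python
from h import *
o=env.observe(); print(o["grip_width"],o["position"],o["ft_force"])
im,d=cams.get_image("scene"); cv2.imwrite("pics/s2.png",cv2.resize(im[260:350,150:290,::-1],(784,504),interpolation=2))
```

```text
0.028684963273716873 [0.47472407 0.17927897 0.02665015] [ 0.4720539  -0.3383746   0.71686083]
```

View pics/s2.png

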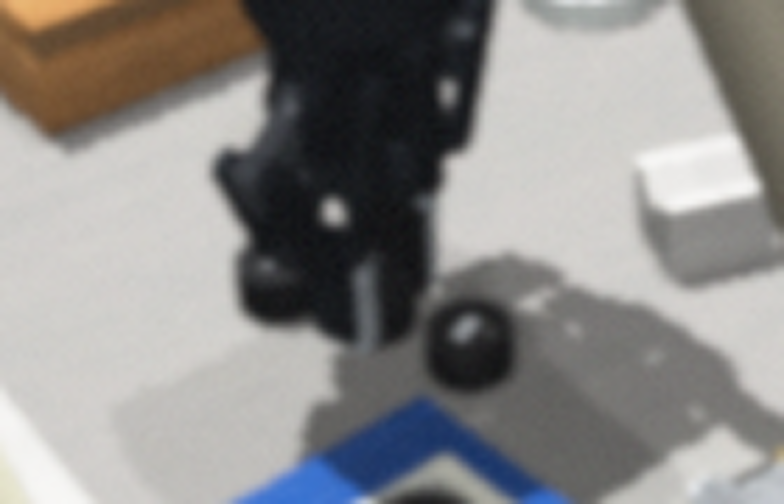

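The crop shows the puck held between the fingers at about (330,300) and both neighbours in place. Lift, carry and lower at D.

>>> step_arm(steps=[{"xyz": [0, 0, -0.57], "turn": [0, 0, 0], "gripper": -0.6}, {"xyz": [0, 0, -0.57], "turn": [0, 0, 0], "gripper": -0.6}, {"xyz": [0.295, 0.151, 0], "turn": [0, 0, -0.891], "gripper": -0.6}, {"xyz": [0.295, 0.151, 0], "turn": [0, 0, -0.891], "gripper": -0.6}, {"xyz": [0.295, 0.151, 0], "turn": [0, 0, -0.891], "gripper": -0.6}, {"xyz": [0.295, 0.151, 0], "turn": [0, 0, -0.891], "gripper": -0.6}, {"xyz": [0.295, 0.151, 0], "turn": [0, 0, -0.891], "gripper": -0.6}, {"xyz": [0.295, 0.151, 0], "turn": [0, 0, -0.891], "gripper": -0.6}, {"xyz": [0.295, 0.151, 0], "turn": [0, 0, -0.891], "gripper": -0.6}, {"xyz": [0.295, 0.151, 0], "turn": [0, 0, -0.891], "gripper": -0.6}, {"xyz": [0.295, 0.151, 0], "turn": [0, 0, -0.891], "gripper": -0.6}, {"xyz": [0.295, 0.151, 0], "turn": [0, 0, -0.891], "gripper": -0.6}, {"xyz": [0.295, 0.151, 0], "turn": [0, 0, -0.891], "gripper": -0.6}, {"xyz": [0.295, 0.151, 0], "turn": [0, 0, -0.891], "gripper": -0.6}, {"xyz": [0, 0, 0], "turn": [0, 0, 0], "gripper": -0.6}, {"xyz": [0, 0, 0], "turn": [0, 0, 0], "gripper": -0.6}])

```text
time_s: 6.37
position: [0.5294, 0.0349, 0.0707]
tool_rot: [[0.963, -0.269, -0.003], [-0.269, -0.963, 0.002], [-0.003, -0.001, -1.0]]
ft_force: [-0.7, -0.1, -0.2]
grip_width: 0.0287
```

Run:
```python
from h import *
o=env.observe(); print(o["q"].round(1),o["position"].round(4)); R2=tool(-15.5,74.5,0)
plan([.53,.035,.0235],R2,n=5)
```

```text
[-9.1 31.6 91.7  0.1 56.9  6.5] [0.5294 0.0349 0.0707]
N 5 xyz [0.003, -0.001, 0.236] turn [-0.004, 0.008, -0.004]
```

>>> step_arm(steps=[{"xyz": [0.003, -0.001, 0.236], "turn": [-0.004, 0.008, -0.004], "gripper": -0.6}, {"xyz": [0.003, -0.001, 0.236], "turn": [-0.004, 0.008, -0.004], "gripper": -0.6}, {"xyz": [0.003, -0.001, 0.236], "turn": [-0.004, 0.008, -0.004], "gripper": -0.6}, {"xyz": [0.003, -0.001, 0.236], "turn": [-0.004, 0.008, -0.004], "gripper": -0.6}, {"xyz": [0.003, -0.001, 0.22], "turn": [-0.004, 0.008, -0.004], "gripper": -0.6}, {"xyz": [0, 0, 0], "turn": [0, 0, 0], "gripper": -0.6}, {"xyz": [0, 0, 0], "turn": [0, 0, 0], "gripper": -0.6}])

```text
time_s: 6.95
position: [0.5299, 0.0352, 0.0237]
tool_rot: [[0.964, -0.264, -0.001], [-0.264, -0.964, -0.0], [-0.001, 0.0, -1.0]]
ft_force: [0.3, 0.2, 0.0]
grip_width: 0.0282
```

>>> step_arm(steps=[{"xyz": [0, 0, 0], "turn": [0, 0, 0], "gripper": -0.2}, {"xyz": [0, 0, 0], "turn": [0, 0, 0], "gripper": 0}, {"xyz": [0, 0, 0], "turn": [0, 0, 0], "gripper": 0.05}, {"xyz": [0, 0, 0], "turn": [0, 0, 0], "gripper": 0.05}])

```text
time_s: 7.28
position: [0.5303, 0.0351, 0.0246]
tool_rot: [[0.964, -0.265, 0.001], [-0.265, -0.964, -0.0], [0.001, 0.0, -1.0]]
ft_force: [-0.2, 0.5, -0.1]
grip_width: 0.0449
```

```bash
cat >> h.py <<'E'
D=np.array([.53,.035,.009]); G1=np.array([0,.003,.017]); az=74.5
E
python3 - <<'E'
from h import *
o=env.observe(); print(o["position"]);R2=tool(-15.5,az,0); R3=tool(-15.5,az,50)
h=[.53,.035,.08]; plan(h,R2); p=tcp(D,R3,G1); q=p-R3[:,2]*.05; print(p,q); plan(q,R3,h,R2); plan(p,R3,q,R3,n=3)
E
```

```text
[0.53026766 0.03506207 0.02459218]
N 2 xyz [-0.003, 0.002, -0.693] turn [0.001, -0.005, 0.018]
[0.52703515 0.02430911 0.02222552] [ 0.51679933 -0.01260008  0.0543649 ]
N 12 xyz [-0.0, 0.119, 0.009] turn [0.909, 0.0, 0.0]
N 3 xyz [0.0, 0.0, 0.417] turn [0.0, 0.0, 0.0]
```

>>> step_arm(steps=[{"xyz": [-0.003, 0.002, -0.693], "turn": [0.001, -0.005, 0.018], "gripper": 0.05}, {"xyz": [-0.003, 0.002, -0.693], "turn": [0.001, -0.005, 0.018], "gripper": 0.05}, {"xyz": [0, 0.119, 0.009], "turn": [0.909, 0, 0], "gripper": 0.05}, {"xyz": [0, 0.119, 0.009], "turn": [0.909, 0, 0], "gripper": 0.05}, {"xyz": [0, 0.119, 0.009], "turn": [0.909, 0, 0], "gripper": 0.05}, {"xyz": [0, 0.119, 0.009], "turn": [0.909, 0, 0], "gripper": 0.05}, {"xyz": [0, 0.119, 0.009], "turn": [0.909, 0, 0], "gripper": 0.05}, {"xyz": [0, 0.119, 0.009], "turn": [0.909, 0, 0], "gripper": 0.05}, {"xyz": [0, 0.119, 0.009], "turn": [0.909, 0, 0], "gripper": 0.05}, {"xyz": [0, 0.119, 0.009], "turn": [0.909, 0, 0], "gripper": 0.05}, {"xyz": [0, 0.119, 0.009], "turn": [0.909, 0, 0], "gripper": 0.05}, {"xyz": [0, 0.119, 0.009], "turn": [0.909, 0, 0], "gripper": 0.05}, {"xyz": [0, 0.119, 0.009], "turn": [0.909, 0, 0], "gripper": 0.05}, {"xyz": [0, 0.119, 0.009], "turn": [0.909, 0, 0], "gripper": 0.05}, {"xyz": [0, 0, 0], "turn": [0, 0, 0], "gripper": 0.05}, {"xyz": [0, 0, 0], "turn": [0, 0, 0], "gripper": 0.05}])

```text
time_s: 8.62
position: [0.5166, -0.0131, 0.0539]
tool_rot: [[0.963, -0.174, 0.204], [-0.268, -0.62, 0.737], [-0.002, -0.765, -0.644]]
ft_force: [-0.4, -0.8, 0.4]
grip_width: 0.0451
```

Run:
```python
from h import *
o=env.observe(); print(o["q"].round(1),o["position"]);R3=tool(-15.5,az,50);print((o["tool_rot"]-R3).round(3))
im,d=cams.get_image("scene"); cv2.imwrite("pics/s3.png",cv2.resize(im[230:340,180:340,::-1],(800,550),interpolation=2))
P=cloud("scene",d)
p=tcp(D,R3,G1); plan(p,R3,n=3)
```

```text
[-35.4  39.8 100.2  49.5  71.  -50.2] [ 0.51661185 -0.01305713  0.05393827]
[[-0.    -0.002 -0.001]
 [-0.001 -0.001 -0.001]
 [-0.002  0.001 -0.001]]
N 3 xyz [0.001, -0.0, 0.417] turn [0.009, 0.001, -0.003]
```

View pics/s3.png

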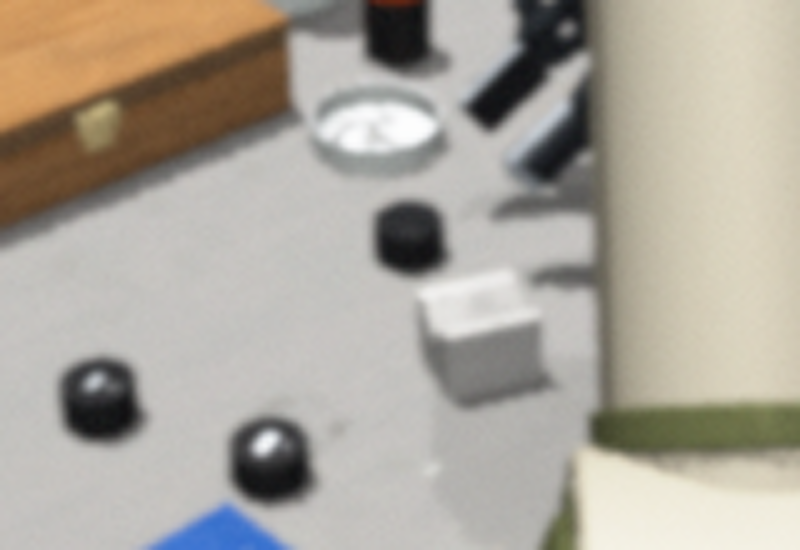

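The crop shows the puck flat at (408,237), the V-block at (480,335), and the open fingers at (500,120) in line with it. Advancing and gripping.

>>> step_arm(steps=[{"xyz": [0.001, 0, 0.417], "turn": [0.009, 0.001, -0.003], "gripper": 0.05}, {"xyz": [0.001, 0, 0.417], "turn": [0.009, 0.001, -0.003], "gripper": 0.05}, {"xyz": [0.001, 0, 0.3], "turn": [0.009, 0.001, -0.003], "gripper": 0.05}, {"xyz": [0, 0, 0.1], "turn": [0, 0, 0], "gripper": 0.05}, {"xyz": [0, 0, 0], "turn": [0, 0, 0], "gripper": 0.05}, {"xyz": [0, 0, 0], "turn": [0, 0, 0], "gripper": 0.05}])

```text
time_s: 9.17
position: [0.527, 0.024, 0.023]
tool_rot: [[0.964, -0.17, 0.205], [-0.266, -0.619, 0.739], [0.001, -0.767, -0.642]]
ft_force: [-0.0, 0.1, -0.1]
grip_width: 0.0449
```

>>> step_arm(steps=[{"xyz": [0, 0, 0], "turn": [0, 0, 0], "gripper": -0.6}, {"xyz": [0, 0, 0], "turn": [0, 0, 0], "gripper": -0.6}, {"xyz": [0, 0, 0], "turn": [0, 0, 0], "gripper": -0.6}, {"xyz": [0, 0, 0], "turn": [0, 0, 0], "gripper": -0.6}, {"xyz": [0, 0, 0], "turn": [0, 0, 0], "gripper": -0.6}])

```text
time_s: 9.58
position: [0.5272, 0.0233, 0.0232]
tool_rot: [[0.963, -0.171, 0.206], [-0.268, -0.618, 0.739], [0.001, -0.768, -0.641]]
ft_force: [-1.3, -3.3, 5.0]
grip_width: 0.0282
```

Run:
```python
from h import *
o=env.observe(); p=o["position"];R3=tool(-15.5,az,50); print(p-tcp(D,R3,G1),o["grip_width"])
g=np.array([np.cos(np.radians(az)),np.sin(np.radians(az)),0]); Cv=np.array([.4486,.060,.041])+g*.015
G=o["tool_rot"].T@(np.array([.53,.035,.009])-p); print("G",G)
R4=tool(-15.5,az+180,40); u=p+[0,0,.12]; plan(u,R3,n=5); h=tcp(Cv,R4,G1)+[0,0,.04]; print(h-[0,0,.04]); plan(h,R4,u,R3)
```

```text
[ 0.00012851 -0.00096883  0.00097251] 0.028244956983651846
G [-0.00040612  0.00321018  0.01830595]
N 5 xyz [0.0, -0.46, -0.385] turn [-0.006, -0.003, 0.002]
[0.45614294 0.08719897 0.05209439]
N 21 xyz [-0.102, -0.047, 0.074] turn [-0.935, -0.0, 0.0]
```

>>> step_arm(steps=[{"xyz": [0, -0.46, -0.385], "turn": [-0.006, -0.003, 0.002], "gripper": -0.6}, {"xyz": [0, -0.46, -0.385], "turn": [-0.006, -0.003, 0.002], "gripper": -0.6}, {"xyz": [0, -0.46, -0.385], "turn": [-0.006, -0.003, 0.002], "gripper": -0.6}, {"xyz": [0, -0.46, -0.385], "turn": [-0.006, -0.003, 0.002], "gripper": -0.6}, {"xyz": [0, -0.46, -0.385], "turn": [-0.006, -0.003, 0.002], "gripper": -0.6}])

```text
time_s: 10.0
position: [0.5267, 0.0237, 0.1437]
tool_rot: [[0.964, -0.173, 0.203], [-0.267, -0.62, 0.738], [-0.002, -0.765, -0.643]]
ft_force: [0.1, -0.6, 0.0]
grip_width: 0.028
```

>>> step_arm(steps=[{"xyz": [-0.102, -0.047, 0.074], "turn": [-0.935, 0, 0], "gripper": -0.6}, {"xyz": [-0.102, -0.047, 0.074], "turn": [-0.935, 0, 0], "gripper": -0.6}, {"xyz": [-0.102, -0.047, 0.074], "turn": [-0.935, 0, 0], "gripper": -0.6}, {"xyz": [-0.102, -0.047, 0.074], "turn": [-0.935, 0, 0], "gripper": -0.6}, {"xyz": [-0.102, -0.047, 0.074], "turn": [-0.935, 0, 0], "gripper": -0.6}, {"xyz": [-0.102, -0.047, 0.074], "turn": [-0.935, 0, 0], "gripper": -0.6}, {"xyz": [-0.102, -0.047, 0.074], "turn": [-0.935, 0, 0], "gripper": -0.6}, {"xyz": [-0.102, -0.047, 0.074], "turn": [-0.935, 0, 0], "gripper": -0.6}, {"xyz": [-0.102, -0.047, 0.074], "turn": [-0.935, 0, 0], "gripper": -0.6}, {"xyz": [-0.102, -0.047, 0.074], "turn": [-0.935, 0, 0], "gripper": -0.6}, {"xyz": [-0.102, -0.047, 0.074], "turn": [-0.935, 0, 0], "gripper": -0.6}, {"xyz": [-0.102, -0.047, 0.074], "turn": [-0.935, 0, 0], "gripper": -0.6}, {"xyz": [-0.102, -0.047, 0.074], "turn": [-0.935, 0, 0], "gripper": -0.6}, {"xyz": [-0.102, -0.047, 0.074], "turn": [-0.935, 0, 0], "gripper": -0.6}, {"xyz": [-0.102, -0.047, 0.074], "turn": [-0.935, 0, 0], "gripper": -0.6}, {"xyz": [-0.102, -0.047, 0.074], "turn": [-0.935, 0, 0], "gripper": -0.6}, {"xyz": [-0.102, -0.047, 0.074], "turn": [-0.935, 0, 0], "gripper": -0.6}, {"xyz": [-0.102, -0.047, 0.074], "turn": [-0.935, 0, 0], "gripper": -0.6}, {"xyz": [0, 0, 0], "turn": [0, 0, 0], "gripper": -0.6}, {"xyz": [0, 0, 0], "turn": [0, 0, 0], "gripper": -0.6}])

```text
time_s: 11.67
position: [0.4672, 0.0844, 0.1016]
tool_rot: [[0.964, -0.235, -0.123], [-0.265, -0.859, -0.438], [-0.002, 0.455, -0.89]]
ft_force: [0.4, -0.3, -0.2]
grip_width: 0.0281
```

Run:
```python
from h import *
o=env.observe(); print(o["q"].round(1),o["position"])
g=np.array([np.cos(np.radians(az)),np.sin(np.radians(az)),0]); Cv=np.array([.4486,.060,.041])+g*.015
R4=tool(-15.5,az+180,40); h=tcp(Cv,R4,G1)+[0,0,.03]; plan(h,R4,n=5)
```

```text
[  8.1  31.2  91.4 -26.1  71.   35. ] [0.46724342 0.08441744 0.10160941]
N 5 xyz [-0.057, -0.051, 0.083] turn [-0.564, 0.002, 0.007]
```

>>> step_arm(steps=[{"xyz": [-0.057, -0.051, 0.083], "turn": [-0.564, 0.002, 0.007], "gripper": -0.6}, {"xyz": [-0.057, -0.051, 0.083], "turn": [-0.564, 0.002, 0.007], "gripper": -0.6}, {"xyz": [-0.057, -0.051, 0.083], "turn": [-0.564, 0.002, 0.007], "gripper": -0.6}, {"xyz": [-0.057, -0.051, 0.083], "turn": [-0.564, 0.002, 0.007], "gripper": -0.6}, {"xyz": [-0.057, -0.051, 0.083], "turn": [-0.564, 0.002, 0.007], "gripper": -0.6}, {"xyz": [0, 0, 0], "turn": [0, 0, 0], "gripper": -0.6}, {"xyz": [0, 0, 0], "turn": [0, 0, 0], "gripper": -0.6}])

```text
time_s: 12.25
position: [0.4565, 0.0865, 0.0826]
tool_rot: [[0.963, -0.206, -0.172], [-0.269, -0.738, -0.618], [0.0, 0.642, -0.767]]
ft_force: [-0.2, 0.6, -0.2]
grip_width: 0.0279
```

Run:
```python
from h import *
o=env.observe(); R=o["tool_rot"];print(o["position"]); C=o["position"]+R@G1; print("puck est",C)
g=np.array([np.cos(np.radians(az)),np.sin(np.radians(az)),0]); Cv=np.array([.4486,.060,.041])+g*.015
R4=tool(-15.5,az+180,40); print((R-R4).round(3)); plan(tcp(Cv,R4,G1)+[0,0,.006],R4,n=4); plan(tcp(Cv,R4,G1),R4,tcp(Cv,R4,G1)+[0,0,.006],R4,n=4)
t,d=cams.get_image("top");s,e=cams.get_image("scene")
# side profile in scene cloud: puck in hand
x,y=[int(v) for v in proj("scene",C)];X,Y=[int(v) for v in proj("top",C)];print(x,y,X,Y)
a=cv2.resize(s[y-35:y+40,x-40:x+40,::-1],(400,375),interpolation=2);b=cv2.resize(t[Y-30:Y+30,X-32:X+32,::-1],(400,375),interpolation=2)
cv2.imwrite("pics/s4.png",np.hstack([a,b]))
```

```text
[0.45645371 0.08649955 0.08264621]
puck est [0.45290462 0.07377184 0.07153723]
[[-0.    -0.002 -0.001]
 [-0.002 -0.     0.001]
 [ 0.    -0.001 -0.001]]
N 4 xyz [-0.003, -0.101, 0.115] turn [-0.003, 0.003, -0.005]
N 4 xyz [0.0, -0.024, 0.029] turn [0.0, 0.0, 0.0]
267 274 243 252
```

View pics/s4.png

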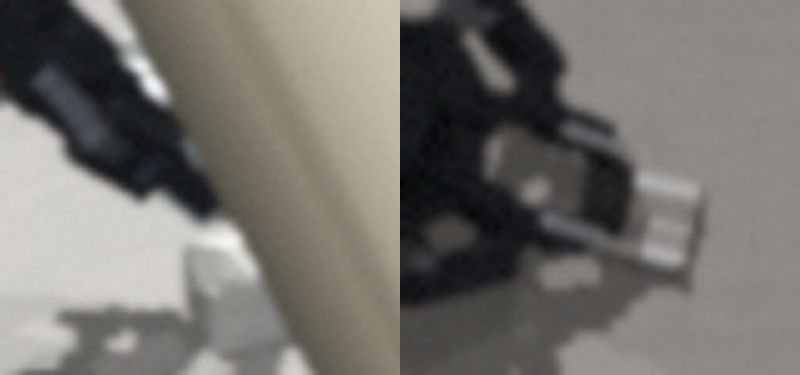

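The top crop shows the puck on edge between the fingers at (607,192), and the block at (665,220) just ahead of it, matching the estimates within 1–2 mm. Lowering carefully.

>>> step_arm(steps=[{"xyz": [-0.003, -0.101, 0.115], "turn": [-0.003, 0.003, -0.005], "gripper": -0.6}, {"xyz": [-0.003, -0.101, 0.115], "turn": [-0.003, 0.003, -0.005], "gripper": -0.6}, {"xyz": [-0.003, -0.101, 0.115], "turn": [-0.003, 0.003, -0.005], "gripper": -0.6}, {"xyz": [-0.003, -0.101, 0.115], "turn": [-0.003, 0.003, -0.005], "gripper": -0.6}, {"xyz": [0, -0.024, 0.029], "turn": [0, 0, 0], "gripper": -0.6}, {"xyz": [0, -0.024, 0.029], "turn": [0, 0, 0], "gripper": -0.6}, {"xyz": [0, 0, 0], "turn": [0, 0, 0], "gripper": -0.6}, {"xyz": [0, 0, 0], "turn": [0, 0, 0], "gripper": -0.6}])

```text
time_s: 13.02
position: [0.456, 0.0874, 0.0551]
tool_rot: [[0.964, -0.204, -0.171], [-0.267, -0.737, -0.621], [0.001, 0.644, -0.765]]
ft_force: [1.3, -0.4, -0.3]
grip_width: 0.028
```

>>> step_arm(steps=[{"xyz": [0, -0.024, 0.029], "turn": [0, 0, 0], "gripper": -0.6}, {"xyz": [0, -0.024, 0.029], "turn": [0, 0, 0], "gripper": -0.6}, {"xyz": [0, 0, 0], "turn": [0, 0, 0], "gripper": -0.6}])

```text
time_s: 13.27
position: [0.4558, 0.0873, 0.0534]
tool_rot: [[0.964, -0.205, -0.171], [-0.267, -0.735, -0.623], [0.002, 0.646, -0.763]]
ft_force: [-3.1, 3.6, 11.8]
grip_width: 0.0278
```

>>> step_arm(steps=[{"xyz": [0, 0, 0], "turn": [0, 0, 0], "gripper": -0.25}, {"xyz": [0, 0, 0], "turn": [0, 0, 0], "gripper": -0.15}, {"xyz": [0, 0, 0], "turn": [0, 0, 0], "gripper": 0.05}, {"xyz": [0, 0, 0], "turn": [0, 0, 0], "gripper": 0.05}, {"xyz": [0, 0, 0], "turn": [0, 0, 0], "gripper": 0.05}])

```text
time_s: 13.68
position: [0.4559, 0.0873, 0.052]
tool_rot: [[0.964, -0.204, -0.171], [-0.267, -0.737, -0.621], [0.001, 0.645, -0.764]]
ft_force: [-0.3, 0.4, -0.4]
grip_width: 0.0451
```

Run:
```python
from h import *
o=env.observe(); p=o["position"];R=o["tool_rot"];print(p,o["ft_force"])
u=p-R[:,2]*.06+[0,0,.03]; R4=tool(-15.5,az+180,40); plan(u,R4,n=3)
R5=tool(-15.5,az,30); Cv=np.array([.4526,.0738,.041]); q=tcp(Cv,R5,G2); h=q-R5[:,2]*.06; print(u,q,h); plan(h,R5,u,R4)
```

```text
[0.45594118 0.08734196 0.05201322] [-0.30209688  0.41957387 -0.44617534]
N 3 xyz [-0.0, 0.161, -0.691] turn [0.01, -0.003, 0.0]
[0.46622945 0.12462676 0.12788255] [0.44942588 0.06235448 0.05377243] [0.44140873 0.03344557 0.10573396]
N 17 xyz [0.001, 0.143, 0.053] turn [0.898, 0.0, -0.0]
```

>>> step_arm(steps=[{"xyz": [0, 0.161, -0.691], "turn": [0.01, 0, 0], "gripper": 0.05}, {"xyz": [0, 0.161, -0.691], "turn": [0.01, 0, 0], "gripper": 0.05}, {"xyz": [0, 0.161, -0.691], "turn": [0.01, 0, 0], "gripper": 0.05}, {"xyz": [0, 0, 0], "turn": [0, 0, 0], "gripper": 0.05}])

```text
time_s: 14.02
position: [0.4681, 0.1265, 0.1318]
tool_rot: [[0.964, -0.209, -0.164], [-0.265, -0.74, -0.618], [0.008, 0.64, -0.769]]
ft_force: [0.1, -0.5, -0.2]
grip_width: 0.045
```

>>> step_arm(steps=[{"xyz": [0.001, 0.143, 0.053], "turn": [0.898, 0, 0], "gripper": 0.05}, {"xyz": [0.001, 0.143, 0.053], "turn": [0.898, 0, 0], "gripper": 0.05}, {"xyz": [0.001, 0.143, 0.053], "turn": [0.898, 0, 0], "gripper": 0.05}, {"xyz": [0.001, 0.143, 0.053], "turn": [0.898, 0, 0], "gripper": 0.05}, {"xyz": [0.001, 0.143, 0.053], "turn": [0.898, 0, 0], "gripper": 0.05}, {"xyz": [0.001, 0.143, 0.053], "turn": [0.898, 0, 0], "gripper": 0.05}, {"xyz": [0.001, 0.143, 0.053], "turn": [0.898, 0, 0], "gripper": 0.05}, {"xyz": [0.001, 0.143, 0.053], "turn": [0.898, 0, 0], "gripper": 0.05}, {"xyz": [0.001, 0.143, 0.053], "turn": [0.898, 0, 0], "gripper": 0.05}, {"xyz": [0.001, 0.143, 0.053], "turn": [0.898, 0, 0], "gripper": 0.05}, {"xyz": [0.001, 0.143, 0.053], "turn": [0.898, 0, 0], "gripper": 0.05}, {"xyz": [0.001, 0.143, 0.053], "turn": [0.898, 0, 0], "gripper": 0.05}, {"xyz": [0.001, 0.143, 0.053], "turn": [0.898, 0, 0], "gripper": 0.05}, {"xyz": [0.001, 0.143, 0.053], "turn": [0.898, 0, 0], "gripper": 0.05}, {"xyz": [0.001, 0.143, 0.053], "turn": [0.898, 0, 0], "gripper": 0.05}, {"xyz": [0.001, 0.143, 0.053], "turn": [0.898, 0, 0], "gripper": 0.05}, {"xyz": [0.001, 0.143, 0.053], "turn": [0.898, 0, 0], "gripper": 0.05}, {"xyz": [0, 0, 0], "turn": [0, 0, 0], "gripper": 0.05}, {"xyz": [0, 0, 0], "turn": [0, 0, 0], "gripper": 0.05}])

```text
time_s: 15.6
position: [0.4413, 0.0324, 0.1051]
tool_rot: [[0.963, -0.234, 0.133], [-0.269, -0.835, 0.48], [-0.001, -0.498, -0.867]]
ft_force: [0.4, 0.6, 0.2]
grip_width: 0.0451
```

Run:
```python
from h import *
o=env.observe(); R=o["tool_rot"];print(o["q"].round(1),o["position"])
t,d=cams.get_image("top");s,e=cams.get_image("scene")
C=[.4526,.0738,.041]
x,y=[int(v) for v in proj("scene",C)];X,Y=[int(v) for v in proj("top",C)];print(x,y,X,Y)
a=cv2.resize(s[y-35:y+40,x-40:x+40,::-1],(400,375),interpolation=2);b=cv2.resize(t[Y-30:Y+30,X-32:X+32,::-1],(400,375),interpolation=2)
cv2.imwrite("pics/s5.png",np.hstack([a,b]))
for n,dd in(("top",d),("scene",e)):
    P=cloud(n,dd); m=(dd>0)&(np.hypot(P[...,0]-.4526,P[...,1]-.0738)<.03)&(P[...,2]>.042)&(P[...,2]<.062); q=P[m]
    if len(q): print(n,len(q),q.mean(0).round(4),q.min(0).round(4),q.max(0).round(4),cv2.minAreaRect(q[:,:2].astype(np.float32)))
    m=(dd>0)&(np.hypot(P[...,0]-.4486,P[...,1]-.06)<.04)&(P[...,2]>.026)&(P[...,2]<.036); q=P[m]
    print(n,"vee",cv2.minAreaRect(q[:,:2].astype(np.float32)))
```

```text
[-27.7  23.1 109.2  34.4  59.6 -32.9] [0.44126965 0.03237116 0.10508427]
267 287 244 254
top 86 [0.4516 0.0736 0.0533] [0.4368 0.0632 0.043 ] [0.4682 0.0847 0.0617] ((0.45267605781555176, 0.07369071990251541), (0.018503492698073387, 0.029915031045675278), 71.91143035888672)
top vee ((0.44895386695861816, 0.06090395525097847), (0.03872063755989075, 0.034259945154190063), 74.56803131103516)
scene 122 [0.4463 0.0757 0.0498] [0.4322 0.064  0.0421] [0.4684 0.085  0.0578] ((0.4494636356830597, 0.07280561327934265), (0.01960824802517891, 0.03474933281540871), 74.41447448730469)
scene vee ((0.4479140043258667, 0.06122389808297157), (0.042959682643413544, 0.039459627121686935), 74.96749877929688)
```

View pics/s5.png

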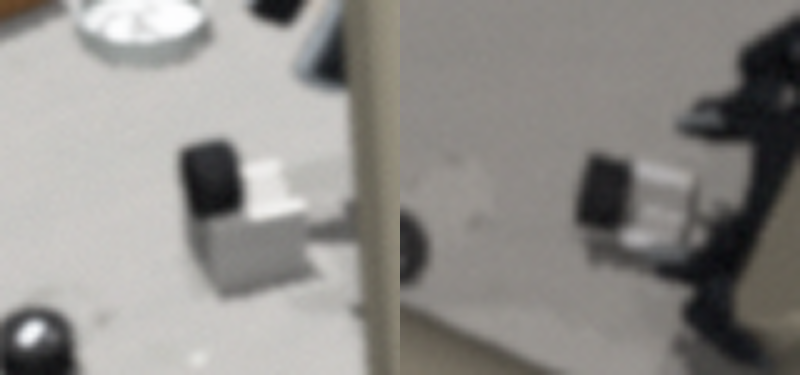

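The puck stands on edge in the block at (0.4525, 0.0737), which has barely moved. The crops show it at (212,180) in the scene view and (605,190) in the top view. Regripping from the other side.

Run:
```python
from h import *
R5=tool(-15.5,az,30); q=tcp([.4525,.0737,.0413],R5,G2); plan(q,R5,n=5)
```

```text
N 5 xyz [-0.001, -0.001, 0.299] turn [0.006, -0.0, 0.002]
```

>>> step_arm(steps=[{"xyz": [-0.001, -0.001, 0.299], "turn": [0.006, 0, 0.002], "gripper": 0.05}, {"xyz": [-0.001, -0.001, 0.299], "turn": [0.006, 0, 0.002], "gripper": 0.05}, {"xyz": [-0.001, -0.001, 0.299], "turn": [0.006, 0, 0.002], "gripper": 0.05}, {"xyz": [-0.001, -0.001, 0.299], "turn": [0.006, 0, 0.002], "gripper": 0.05}, {"xyz": [-0.001, -0.001, 0.299], "turn": [0.006, 0, 0.002], "gripper": 0.05}, {"xyz": [0, 0, 0], "turn": [0, 0, 0], "gripper": 0.05}, {"xyz": [0, 0, 0], "turn": [0, 0, 0], "gripper": 0.05}])

```text
time_s: 16.28
position: [0.4493, 0.0628, 0.0542]
tool_rot: [[0.964, -0.23, 0.133], [-0.265, -0.834, 0.483], [0.0, -0.501, -0.865]]
ft_force: [-0.2, 0.0, -0.5]
grip_width: 0.0452
```

>>> step_arm(steps=[{"xyz": [0, 0, 0], "turn": [0, 0, 0], "gripper": -0.6}, {"xyz": [0, 0, 0], "turn": [0, 0, 0], "gripper": -0.6}, {"xyz": [0, 0, 0], "turn": [0, 0, 0], "gripper": -0.6}, {"xyz": [0, 0, 0], "turn": [0, 0, 0], "gripper": -0.6}, {"xyz": [0, 0, 0], "turn": [0, 0, 0], "gripper": -0.6}])

```text
time_s: 16.7
position: [0.4496, 0.062, 0.0546]
tool_rot: [[0.964, -0.231, 0.135], [-0.268, -0.833, 0.484], [0.001, -0.502, -0.865]]
ft_force: [-1.7, -0.2, 6.8]
grip_width: 0.0281
```

Run:
```python
from h import *
o=env.observe(); p=o["position"];R=o["tool_rot"]; G=R.T@(np.array([.4525,.0737,.041])-p); print("G",G)
R5=tool(-15.5,az,30); u=p+[0,0,.1]; plan(u,R5,n=4)
P3=-5; Rm=tool(-15.5,az+180,0.); m=[.46,-.02,.2]; plan(m,Rm,u,R5)
Rn=tool(P3+90,P3,0.); m2=[.47,-.15,.2]; plan(m2,Rn,m,Rm)
R6=tool(P3+90,P3,60); q=tcp([.598,-.2165,.019],R6,G2); h=q+[-.03,0,.05]; print(q,h); plan(h,R6,m2,Rn)
```

```text
G [-0.00031198 -0.00355639  0.01782293]
N 4 xyz [0.0, -0.313, -0.541] turn [-0.008, -0.003, 0.001]
N 7 xyz [0.114, 0.215, -0.238] turn [-0.935, -0.0, 0.0]
N 24 xyz [-0.073, 0.136, 0.0] turn [-0.0, -0.0, -0.914]
[ 0.58527617 -0.21538681  0.0308775 ] [ 0.55527617 -0.21538681  0.0808775 ]
N 14 xyz [-0.103, 0.046, 0.276] turn [-0.935, -0.0, 0.0]
```

>>> step_arm(steps=[{"xyz": [0, -0.313, -0.541], "turn": [-0.008, -0.003, 0.001], "gripper": -0.6}, {"xyz": [0, -0.313, -0.541], "turn": [-0.008, -0.003, 0.001], "gripper": -0.6}, {"xyz": [0, -0.313, -0.541], "turn": [-0.008, -0.003, 0.001], "gripper": -0.6}, {"xyz": [0, -0.313, -0.541], "turn": [-0.008, -0.003, 0.001], "gripper": -0.6}, {"xyz": [0.114, 0.215, -0.238], "turn": [-0.935, 0, 0], "gripper": -0.6}, {"xyz": [0.114, 0.215, -0.238], "turn": [-0.935, 0, 0], "gripper": -0.6}, {"xyz": [0.114, 0.215, -0.238], "turn": [-0.935, 0, 0], "gripper": -0.6}, {"xyz": [0.114, 0.215, -0.238], "turn": [-0.935, 0, 0], "gripper": -0.6}, {"xyz": [0.114, 0.215, -0.238], "turn": [-0.935, 0, 0], "gripper": -0.6}, {"xyz": [0.114, 0.215, -0.238], "turn": [-0.935, 0, 0], "gripper": -0.6}, {"xyz": [0.114, 0.215, -0.238], "turn": [-0.935, 0, 0], "gripper": -0.6}, {"xyz": [0, 0, 0], "turn": [0, 0, 0], "gripper": -0.6}])

```text
time_s: 17.7
position: [0.461, -0.0205, 0.2011]
tool_rot: [[0.964, -0.267, 0.002], [-0.267, -0.964, -0.005], [0.003, 0.004, -1.0]]
ft_force: [-0.2, 0.1, -0.3]
grip_width: 0.0282
```

>>> step_arm(steps=[{"xyz": [-0.073, 0.136, 0], "turn": [0, 0, -0.914], "gripper": -0.6}, {"xyz": [-0.073, 0.136, 0], "turn": [0, 0, -0.914], "gripper": -0.6}, {"xyz": [-0.073, 0.136, 0], "turn": [0, 0, -0.914], "gripper": -0.6}, {"xyz": [-0.073, 0.136, 0], "turn": [0, 0, -0.914], "gripper": -0.6}, {"xyz": [-0.073, 0.136, 0], "turn": [0, 0, -0.914], "gripper": -0.6}, {"xyz": [-0.073, 0.136, 0], "turn": [0, 0, -0.914], "gripper": -0.6}, {"xyz": [-0.073, 0.136, 0], "turn": [0, 0, -0.914], "gripper": -0.6}, {"xyz": [-0.073, 0.136, 0], "turn": [0, 0, -0.914], "gripper": -0.6}, {"xyz": [-0.073, 0.136, 0], "turn": [0, 0, -0.914], "gripper": -0.6}, {"xyz": [-0.073, 0.136, 0], "turn": [0, 0, -0.914], "gripper": -0.6}, {"xyz": [-0.073, 0.136, 0], "turn": [0, 0, -0.914], "gripper": -0.6}, {"xyz": [-0.073, 0.136, 0], "turn": [0, 0, -0.914], "gripper": -0.6}, {"xyz": [-0.073, 0.136, 0], "turn": [0, 0, -0.914], "gripper": -0.6}, {"xyz": [-0.073, 0.136, 0], "turn": [0, 0, -0.914], "gripper": -0.6}, {"xyz": [-0.073, 0.136, 0], "turn": [0, 0, -0.914], "gripper": -0.6}, {"xyz": [-0.073, 0.136, 0], "turn": [0, 0, -0.914], "gripper": -0.6}, {"xyz": [-0.073, 0.136, 0], "turn": [0, 0, -0.914], "gripper": -0.6}, {"xyz": [-0.073, 0.136, 0], "turn": [0, 0, -0.914], "gripper": -0.6}, {"xyz": [-0.073, 0.136, 0], "turn": [0, 0, -0.914], "gripper": -0.6}, {"xyz": [-0.073, 0.136, 0], "turn": [0, 0, -0.914], "gripper": -0.6}])

```text
time_s: 19.37
position: [0.4519, -0.1324, 0.1989]
tool_rot: [[0.367, 0.93, -0.0], [0.93, -0.367, 0.002], [0.002, -0.001, -1.0]]
ft_force: [-0.0, 0.1, -0.2]
grip_width: 0.0281
```

>>> step_arm(steps=[{"xyz": [-0.073, 0.136, 0], "turn": [0, 0, -0.914], "gripper": -0.6}, {"xyz": [-0.073, 0.136, 0], "turn": [0, 0, -0.914], "gripper": -0.6}, {"xyz": [-0.073, 0.136, 0], "turn": [0, 0, -0.914], "gripper": -0.6}, {"xyz": [-0.073, 0.136, 0], "turn": [0, 0, -0.914], "gripper": -0.6}, {"xyz": [0, 0, 0], "turn": [0, 0, 0], "gripper": -0.6}])

```text
time_s: 19.78
position: [0.4702, -0.1498, 0.1989]
tool_rot: [[0.084, 0.996, -0.0], [0.996, -0.084, 0.002], [0.002, -0.0, -1.0]]
ft_force: [0.1, 0.4, 0.4]
grip_width: 0.0281
```

Run:
```python
from h import *
o=env.observe(); print(o["q"].round(1),o["position"],o["grip_width"])
P3=-5; R6=tool(P3+90,P3,60); q=tcp([.598,-.2165,.019],R6,G2); h=q+[-.03,0,.06]; plan(h,R6)
```

```text
[-3.150e+01  1.890e+01  8.810e+01  1.000e-01  7.310e+01 -1.167e+02] [ 0.47024263 -0.14979493  0.19888532] 0.028127585004001483
N 14 xyz [-0.104, 0.055, 0.257] turn [-0.935, -0.003, 0.002]
```

Leaning toward the base could bring the wrist singularity back, so I'll fit a quick kinematic model and check the placing pose first.

```bash
cat > k.py <<'E'
from h import *
from scipy.optimize import least_squares
S=[([-81.605,21.836,74.380,0,83.859,-12.337],[.19465,-.51414,.24978]),([-3.2,16.5,121.2,68.6,20.2,-.8],[.4506,.1696,.1301]),([6.9,27.1,95.8,1.1,54.9,70.6],[.4745,.1798,.0928]),
([-9.1,31.6,91.7,.1,56.9,6.5],[.5294,.0349,.0707]),([-35.4,39.8,100.2,49.5,71,-50.2],[.5166,-.0131,.0539]),([8.1,31.2,91.4,-26.1,71,35],[.4672,.0844,.1016]),
([-27.7,23.1,109.2,34.4,59.6,-32.9],[.4413,.0324,.1051]),([-31.5,18.9,88.1,.1,73.1,-116.7],[.4702,-.1498,.1989])]
E=lambda ax,a:Ro.from_euler(ax,a,degrees=True).as_matrix()
def fk(q,g):
    d1,a2,a3,d6,e,b2,b3=g; A=E('z',q[0])@E('y',q[1]);B=A@E('y',q[2]);R=B@E('z',q[3])@E('y',q[4])@E('z',q[5])
    z=np.array([0,0,1]); p=z*d1+A@[b2,e,a2]+B@[b3,0,a3]+R@(z*d6); return p,R
f=least_squares(lambda g:np.ravel([fk(q,g)[0]-p for q,p in S]),[.17,.45,.38,.3,.12,0,0]); g=f.x
print("geom",g.round(4),"res mm",(abs(f.fun).max()*1e3).round(2))
o=env.observe(); T=fk(o["q"],g)[1].T@o["tool_rot"]
def ik(p,R,q0):
    lo=[-178,-50,13,-81,10,-165];hi=[178,133,142,261,163,165]
    def r(q): P,Q=fk(q,g); return np.r_[(P-p)*10,Ro.from_matrix((Q@T).T@R).as_rotvec()]
    s=least_squares(r,np.clip(q0,np.array(lo)+1,np.array(hi)-1),bounds=(lo,hi),x_scale=30); return s.x,abs(s.fun).max()
E
python3 - <<'E'
from k import *
print(T.round(2))
q0=o["q"]
for P3 in(-60,-40,-20,-5,15,30,50,70):
    for t in (60,):
        R6=tool(P3+90,P3,t); p=tcp([.598,-.2165,.019],R6,G2); b=min((ik(p,R6,q0+[0,0,0,k,0,-k]) for k in(0,50,-50)),key=lambda v:v[1]); print(P3,t,b[0].round(0),b[1].round(4))
E
```

```text
geom [ 0.1288  0.5383  0.3515  0.2385  0.1175 -0.0012  0.103 ] res mm 0.62
[[-1. -0. -0.]
 [ 0. -1. -0.]
 [-0. -0.  1.]]
-60 60 [-17.  43.  96. -81.  38.  24.] 0.2006
-40 60 [-25.  38. 102. -81.  13.   3.] 0.35
-20 60 [-27.  38. 102. -81.  10. -12.] 0.3855
-5 60 [ -36.   37.  101.   56.   16. -165.] 0.434
15 60 [ -40.   38.   95.   44.   34. -165.] 0.5053
30 60 [ -41.   40.   88.   37.   49. -165.] 0.5401
50 60 [ -42.   44.   77.   33.   69. -165.] 0.5968
70 60 [ -43.   54.   62.   35.   96. -165.] 0.8748
```

Run:
```python
from k import *
rng=np.random.default_rng(0)
for P3 in range(-180,180,15):
    if abs(P3-187.6)<50 or abs(P3+172.4)<50: continue
    R6=tool(P3+90,P3,60); p=tcp([.598,-.2165,.019],R6,G2); sols=[]
    for k in range(25):
        q0=[-20+rng.normal()*15,35,90,rng.uniform(-80,260),rng.uniform(15,120),rng.uniform(-160,160)]
        q,e=ik(p,R6,q0)
        if e<.01 and not any(abs(q-s).max()<3 for s in sols): sols.append(q)
    print(P3,[s.round(0).tolist() for s in sols])
```

```text
geom [ 0.1288  0.5383  0.3515  0.2385  0.1175 -0.0012  0.103 ] res mm 0.62
-120 [[-12.0, 57.0, 64.0, -55.0, 88.0, 36.0]]
-105 [[-11.0, 54.0, 75.0, -63.0, 75.0, 36.0]]
-90 [[-11.0, 50.0, 85.0, -75.0, 62.0, 39.0]]
-75 []
-60 [[-17.0, 46.0, 104.0, 244.0, 41.0, 58.0]]
-45 [[-23.0, 45.0, 111.0, 212.0, 38.0, 75.0]]
-30 [[-31.0, 44.0, 115.0, 179.0, 39.0, 90.0]]
-15 [[-39.0, 44.0, 115.0, 148.0, 42.0, 102.0]]
0 [[-45.0, 44.0, 112.0, 120.0, 46.0, 113.0]]
15 [[-50.0, 45.0, 106.0, 96.0, 52.0, 123.0]]
30 [[-52.0, 47.0, 98.0, 78.0, 61.0, 130.0]]
45 [[-52.0, 49.0, 89.0, 65.0, 72.0, 134.0]]
60 [[-50.0, 52.0, 78.0, 55.0, 84.0, 135.0]]
75 [[-48.0, 56.0, 68.0, 47.0, 97.0, 134.0]]
90 [[-45.0, 60.0, 57.0, 40.0, 109.0, 131.0]]
105 [[-42.0, 63.0, 47.0, 33.0, 120.0, 126.0]]
120 [[-38.0, 67.0, 38.0, 25.0, 130.0, 118.0]]
135 [[-34.0, 70.0, 31.0, 14.0, 138.0, 106.0]]
```

Run:
```python
from k import *
P3=-90; Rv=tool(0,P3,0.); R6=tool(0,P3,60); m=np.array([.52,-.10,.2]); C=[.595,-.2165,.019]
q=tcp(C,R6,G2); h=q+[0,.05,.06]; print(q)
plan(m,Rv); plan(h,R6,m,Rv); plan(q+[0,0,.004],R6,h,R6)
s=o["q"]
for name,p,R in(("m",m,Rv),("20",m+(h-m)/3,tool(0,P3,20)),("40",m+(h-m)*2/3,tool(0,P3,40)),("h",h,R6),("q",q,R6)):
    s,e=ik(p,R,s if name!="m" else [-20,20,90,0,70,0]); print(name,s.round(0),round(e,4))
```

```text
geom [ 0.1288  0.5383  0.3515  0.2385  0.1175 -0.0012  0.103 ] res mm 0.62
[ 0.595      -0.20372757  0.0308775 ]
N 20 xyz [0.097, -0.001, -0.001] turn [-0.001, -0.001, 0.929]
N 14 xyz [0.134, -0.007, 0.227] turn [-0.935, 0.0, -0.0]
N 2 xyz [-0.0, -0.294, 0.891] turn [0.0, 0.0, 0.0]
m [-24.  22.  83.   0.  75. -24.] 0.0
20 [-16.  27.  84. -21.  65.  -8.] 0.0
40 [-10.  34.  85. -46.  61.  13.] 0.0
h [ -6.  45.  84. -69.  67.  33.] 0.0
q [-11.  50.  86. -75.  62.  39.] 0.0
```

With the pointing direction at -90° (body leaning to +y) every step has an IK solution. Yaw back, then tilt.

>>> step_arm(steps=[{"xyz": [0.097, 0, 0], "turn": [0, 0, 0.929], "gripper": -0.6}, {"xyz": [0.097, 0, 0], "turn": [0, 0, 0.929], "gripper": -0.6}, {"xyz": [0.097, 0, 0], "turn": [0, 0, 0.929], "gripper": -0.6}, {"xyz": [0.097, 0, 0], "turn": [0, 0, 0.929], "gripper": -0.6}, {"xyz": [0.097, 0, 0], "turn": [0, 0, 0.929], "gripper": -0.6}, {"xyz": [0.097, 0, 0], "turn": [0, 0, 0.929], "gripper": -0.6}, {"xyz": [0.097, 0, 0], "turn": [0, 0, 0.929], "gripper": -0.6}, {"xyz": [0.097, 0, 0], "turn": [0, 0, 0.929], "gripper": -0.6}, {"xyz": [0.097, 0, 0], "turn": [0, 0, 0.929], "gripper": -0.6}, {"xyz": [0.097, 0, 0], "turn": [0, 0, 0.929], "gripper": -0.6}, {"xyz": [0.097, 0, 0], "turn": [0, 0, 0.929], "gripper": -0.6}, {"xyz": [0.097, 0, 0], "turn": [0, 0, 0.929], "gripper": -0.6}, {"xyz": [0.097, 0, 0], "turn": [0, 0, 0.929], "gripper": -0.6}, {"xyz": [0.097, 0, 0], "turn": [0, 0, 0.929], "gripper": -0.6}, {"xyz": [0.097, 0, 0], "turn": [0, 0, 0.929], "gripper": -0.6}, {"xyz": [0.097, 0, 0], "turn": [0, 0, 0.929], "gripper": -0.6}, {"xyz": [0.097, 0, 0], "turn": [0, 0, 0.929], "gripper": -0.6}, {"xyz": [0.097, 0, 0], "turn": [0, 0, 0.929], "gripper": -0.6}, {"xyz": [0.097, 0, 0], "turn": [0, 0, 0.929], "gripper": -0.6}, {"xyz": [0.097, 0, 0], "turn": [0, 0, 0.929], "gripper": -0.6}])

```text
time_s: 21.45
position: [0.5199, -0.0994, 0.199]
tool_rot: [[1.0, -0.008, -0.001], [-0.008, -1.0, 0.002], [-0.001, -0.002, -1.0]]
ft_force: [-0.1, 0.5, -0.8]
grip_width: 0.028
```

>>> step_arm(steps=[{"xyz": [0.134, -0.007, 0.227], "turn": [-0.935, 0, 0], "gripper": -0.6}, {"xyz": [0.134, -0.007, 0.227], "turn": [-0.935, 0, 0], "gripper": -0.6}, {"xyz": [0.134, -0.007, 0.227], "turn": [-0.935, 0, 0], "gripper": -0.6}, {"xyz": [0.134, -0.007, 0.227], "turn": [-0.935, 0, 0], "gripper": -0.6}, {"xyz": [0.134, -0.007, 0.227], "turn": [-0.935, 0, 0], "gripper": -0.6}, {"xyz": [0.134, -0.007, 0.227], "turn": [-0.935, 0, 0], "gripper": -0.6}, {"xyz": [0.134, -0.007, 0.227], "turn": [-0.935, 0, 0], "gripper": -0.6}, {"xyz": [0.134, -0.007, 0.227], "turn": [-0.935, 0, 0], "gripper": -0.6}, {"xyz": [0.134, -0.007, 0.227], "turn": [-0.935, 0, 0], "gripper": -0.6}, {"xyz": [0.134, -0.007, 0.227], "turn": [-0.935, 0, 0], "gripper": -0.6}, {"xyz": [0.134, -0.007, 0.227], "turn": [-0.935, 0, 0], "gripper": -0.6}, {"xyz": [0.134, -0.007, 0.227], "turn": [-0.935, 0, 0], "gripper": -0.6}, {"xyz": [0.134, -0.007, 0.227], "turn": [-0.935, 0, 0], "gripper": -0.6}, {"xyz": [0.134, -0.007, 0.227], "turn": [-0.935, 0, 0], "gripper": -0.6}, {"xyz": [0, 0, 0], "turn": [0, 0, 0], "gripper": -0.6}, {"xyz": [0, 0, 0], "turn": [0, 0, 0], "gripper": -0.6}])

```text
time_s: 22.78
position: [0.5944, -0.1532, 0.089]
tool_rot: [[1.0, 0.001, -0.004], [-0.003, -0.503, -0.865], [-0.003, 0.865, -0.503]]
ft_force: [-0.6, 0.5, -0.6]
grip_width: 0.0281
```

Run:
```python
from h import *
o=env.observe(); print(o["q"].round(1),o["position"],o["grip_width"])
R6=tool(0,-90,60); C=np.array([.595,-.2165,.019]); q=tcp(C,R6,[0,-.0037,.0174]); plan(q+[0,.02,.02],R6,n=3); plan(q+[0,0,.003],R6,q+[0,.02,.02],R6,n=4)
t,d=cams.get_image("top");s,e=cams.get_image("scene"); K=o["position"]+o["tool_rot"]@G2
x,y=[int(v) for v in proj("scene",K)];X,Y=[int(v) for v in proj("top",K)];print(x,y,X,Y)
a=cv2.resize(s[y-50:y+50,x-53:x+53,::-1],(400,375),interpolation=2);b=cv2.resize(t[Y-45:Y+45,X-48:X+48,::-1],(400,375),interpolation=2)
cv2.imwrite("pics/s6.png",np.hstack([a,b]))
```

```text
[ -6.3  44.9  84.3 -68.9  67.2  33.1] [ 0.59435958 -0.15321651  0.0889723 ] 0.02814856845735591
N 3 xyz [0.006, -0.149, 0.376] turn [-0.012, 0.017, 0.003]
N 4 xyz [-0.0, -0.03, 0.161] turn [0.0, 0.0, 0.0]
314 211 335 190
```

View pics/s6.png

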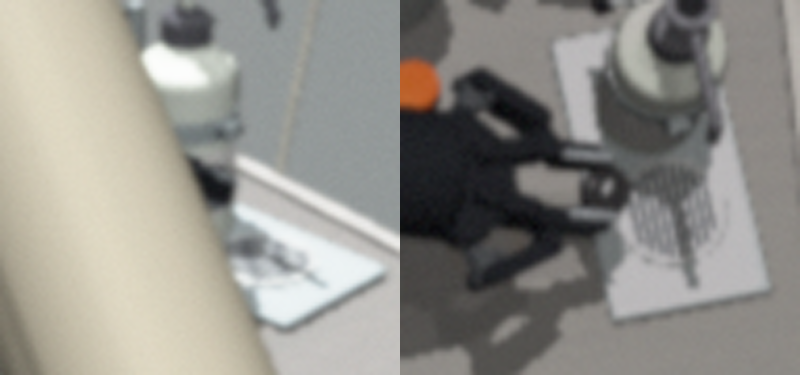

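The top crop shows the puck face up, with the metal visible at (605,187), and the grate centred at about (675,212), which is pixel (353,196). Checking that against the rinse spot while lowering.

>>> step_arm(steps=[{"xyz": [0.006, -0.149, 0.376], "turn": [-0.012, 0.017, 0.003], "gripper": -0.6}, {"xyz": [0.006, -0.149, 0.376], "turn": [-0.012, 0.017, 0.003], "gripper": -0.6}, {"xyz": [0.006, -0.149, 0.376], "turn": [-0.012, 0.017, 0.003], "gripper": -0.6}, {"xyz": [0, 0, 0], "turn": [0, 0, 0], "gripper": -0.6}, {"xyz": [0, 0, 0], "turn": [0, 0, 0], "gripper": -0.6}])

```text
time_s: 23.3
position: [0.5951, -0.1847, 0.051]
tool_rot: [[1.0, 0.0, -0.001], [-0.001, -0.498, -0.867], [-0.0, 0.867, -0.498]]
ft_force: [-0.4, -0.2, -0.6]
grip_width: 0.0284
```

Run:
```python
from h import *
print("grate",pt("top",353,195.9,.01))
o=env.observe(); print(o["position"],o["ft_force"])
R6=tool(0,-90,60); q=tcp([.595,-.2165,.019],R6,[0,-.0037,.0174]); plan(q+[0,0,.003],R6,n=4); print(q)
```

```text
grate [ 0.59434791 -0.22046589  0.01      ]
[ 0.59513438 -0.1846818   0.05101405] [-0.4422432  -0.1574438  -0.63005036]
N 4 xyz [-0.001, -0.035, 0.154] turn [0.009, 0.002, 0.0]
[ 0.595      -0.20328116  0.03090429]
```

>>> step_arm(steps=[{"xyz": [-0.001, -0.035, 0.154], "turn": [0.009, 0.002, 0], "gripper": -0.6}, {"xyz": [-0.001, -0.035, 0.154], "turn": [0.009, 0.002, 0], "gripper": -0.6}, {"xyz": [-0.001, -0.035, 0.154], "turn": [0.009, 0.002, 0], "gripper": -0.6}, {"xyz": [-0.001, -0.035, 0.154], "turn": [0.009, 0.002, 0], "gripper": -0.6}, {"xyz": [0, 0.019, 0.032], "turn": [0, 0, 0], "gripper": -0.6}, {"xyz": [0, 0, 0], "turn": [0, 0, 0], "gripper": -0.6}, {"xyz": [0, 0, 0], "turn": [0, 0, 0], "gripper": -0.6}])

```text
time_s: 23.88
position: [0.5958, -0.2038, 0.0353]
tool_rot: [[1.0, -0.001, 0.003], [0.002, -0.5, -0.866], [0.002, 0.866, -0.5]]
ft_force: [-0.3, -0.6, 0.2]
grip_width: 0.0282
```

>>> step_arm(steps=[{"xyz": [0, -0.022, 0.012], "turn": [0, 0, 0], "gripper": -0.6}, {"xyz": [0, -0.022, 0.012], "turn": [0, 0, 0], "gripper": -0.6}, {"xyz": [0, 0, 0], "turn": [0, 0, 0], "gripper": -0.6}])

```text
time_s: 24.13
position: [0.5958, -0.2035, 0.0331]
tool_rot: [[1.0, -0.001, 0.003], [0.002, -0.5, -0.866], [0.002, 0.866, -0.5]]
ft_force: [-0.7, 0.4, -0.3]
grip_width: 0.0282
```

>>> step_arm(steps=[{"xyz": [0, -0.022, 0.012], "turn": [0, 0, 0], "gripper": -0.6}, {"xyz": [0, -0.011, 0.006], "turn": [0, 0, 0], "gripper": -0.6}, {"xyz": [0, 0, 0], "turn": [0, 0, 0], "gripper": -0.6}])

```text
time_s: 24.38
position: [0.5957, -0.2036, 0.0315]
tool_rot: [[1.0, -0.001, 0.003], [0.002, -0.5, -0.866], [0.002, 0.866, -0.5]]
ft_force: [-0.0, 0.8, 0.1]
grip_width: 0.0282
```

>>> step_arm(steps=[{"xyz": [0, -0.011, 0.006], "turn": [0, 0, 0], "gripper": -0.6}, {"xyz": [0, 0, 0], "turn": [0, 0, 0], "gripper": -0.6}, {"xyz": [0, 0, 0], "turn": [0, 0, 0], "gripper": -0.6}])

```text
time_s: 24.63
position: [0.5958, -0.2036, 0.0312]
tool_rot: [[1.0, -0.001, 0.003], [0.002, -0.5, -0.866], [0.002, 0.866, -0.5]]
ft_force: [-0.3, -0.2, 1.0]
grip_width: 0.0282
```

Contact is just starting (z stopped at 31.2 mm, 1 N). I'll press slightly more, then release with a small opening.

>>> step_arm(steps=[{"xyz": [0, -0.008, 0.004], "turn": [0, 0, 0], "gripper": -0.6}, {"xyz": [0, 0, 0], "turn": [0, 0, 0], "gripper": -0.28}, {"xyz": [0, 0, 0], "turn": [0, 0, 0], "gripper": -0.2}, {"xyz": [0, 0, 0], "turn": [0, 0, 0], "gripper": -0.15}, {"xyz": [0, 0, 0], "turn": [0, 0, 0], "gripper": -0.15}])

```text
time_s: 25.05
position: [0.5957, -0.2036, 0.0308]
tool_rot: [[1.0, -0.001, 0.003], [0.002, -0.5, -0.866], [0.002, 0.866, -0.5]]
ft_force: [-0.2, 0.2, -0.1]
grip_width: 0.0366
```

>>> step_arm(steps=[{"xyz": [0, 0, -0.4], "turn": [0, 0, 0], "gripper": -0.15}, {"xyz": [0, 0, -0.8], "turn": [0, 0, 0], "gripper": -0.15}, {"xyz": [0, 0, -0.8], "turn": [0, 0, 0], "gripper": -0.15}, {"xyz": [0, 0.4, -0.8], "turn": [0, 0, 0], "gripper": -0.15}, {"xyz": [0, 0.4, -0.8], "turn": [0, 0, 0], "gripper": -0.15}, {"xyz": [0, 0, 0], "turn": [0, 0, 0], "gripper": -0.15}])

```text
time_s: 25.55
position: [0.5971, -0.0908, 0.1365]
tool_rot: [[1.0, -0.006, 0.011], [0.006, -0.499, -0.866], [0.011, 0.866, -0.499]]
ft_force: [1.6, 0.2, 0.6]
grip_width: 0.0365
```

Run:
```python
from k import *
print(o["position"],o["q"].round(0),o["grip_width"])
t,d=cams.get_image("top");s,e=cams.get_image("scene"); K=[.598,-.2165,.028]
x,y=[int(v) for v in proj("scene",K)];X,Y=[int(v) for v in proj("top",K)]
a=cv2.resize(s[y-50:y+50,x-53:x+53,::-1],(400,375),interpolation=2);b=cv2.resize(t[Y-30:Y+30,X-32:X+32,::-1],(400,375),interpolation=2)
cv2.imwrite("pics/s7.png",np.hstack([a,b])); print(x,y,X,Y)
for n,dd in(("top",d),("scene",e)):
    P=cloud(n,dd); m=(dd>0)&(np.hypot(P[...,0]-.598,P[...,1]+.2165)<.035)&(P[...,2]>.022)&(P[...,2]<.034); q=P[m]
    if len(q)>4: print(n,len(q),q.mean(0).round(4),q.min(0).round(4),q.max(0).round(4),q[:,2].std())
```

```text
geom [ 0.1288  0.5383  0.3515  0.2385  0.1175 -0.0012  0.103 ] res mm 0.62
[ 0.5970563  -0.09080392  0.13653989] [ -0.  41.  81. -65.  74.  30.] 0.03647368549040968
329 222 352 192
top 97 [ 0.595  -0.2165  0.0287] [ 0.5804 -0.2313  0.0221] [ 0.6105 -0.2025  0.0336] 0.0028595944816942834
scene 80 [ 0.5934 -0.2159  0.0267] [ 0.5786 -0.2345  0.0224] [ 0.6329 -0.2022  0.03  ] 0.0018263403322148059
```

View pics/s7.png

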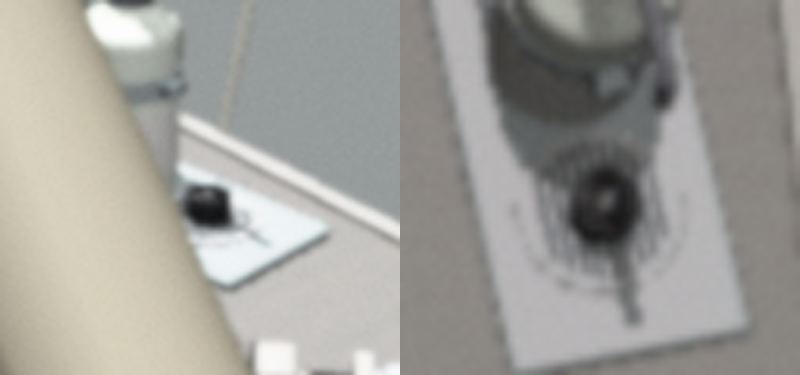

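The puck sits face up at crop (604,207), and the grate is centred at about (602,205). Depth puts the puck at (0.595, -0.2165), 3–4 mm from the estimated spot. Next is the pump, with fingers shut and tool vertical.

Run:
```python
from k import *
Rv=tool(0,-90,0.); m=np.array([.58,-.09,.30]); a=np.array([.668,-.207,.27]); c=np.array([.668,-.207,.205])
plan(m,Rv); plan(a,Rv,m,Rv); 
s=o["q"]
for p in(m,a,c): s,e=ik(p,Rv,s); print(s.round(0),round(e,4))
```

```text
geom [ 0.1288  0.5383  0.3515  0.2385  0.1175 -0.0012  0.103 ] res mm 0.62
N 14 xyz [-0.027, 0.162, -0.27] turn [0.935, -0.006, 0.001]
N 4 xyz [0.55, 0.731, 0.187] turn [0.0, 0.0, 0.0]
[-20.  24.  63.   0.  93. -20.] 0.0
[-27.  37.  44.   0.  99. -27.] 0.0
[-27.  39.  51.  -0.  90. -27.] 0.0
```

>>> step_arm(steps=[{"xyz": [-0.027, 0.162, -0.27], "turn": [0.935, -0.006, 0.001], "gripper": -1}, {"xyz": [-0.027, 0.162, -0.27], "turn": [0.935, -0.006, 0.001], "gripper": -1}, {"xyz": [-0.027, 0.162, -0.27], "turn": [0.935, -0.006, 0.001], "gripper": -1}, {"xyz": [-0.027, 0.162, -0.27], "turn": [0.935, -0.006, 0.001], "gripper": -1}, {"xyz": [-0.027, 0.162, -0.27], "turn": [0.935, -0.006, 0.001], "gripper": -1}, {"xyz": [-0.027, 0.162, -0.27], "turn": [0.935, -0.006, 0.001], "gripper": -1}, {"xyz": [-0.027, 0.162, -0.27], "turn": [0.935, -0.006, 0.001], "gripper": -1}, {"xyz": [-0.027, 0.162, -0.27], "turn": [0.935, -0.006, 0.001], "gripper": -1}, {"xyz": [-0.027, 0.162, -0.27], "turn": [0.935, -0.006, 0.001], "gripper": -1}, {"xyz": [-0.027, 0.162, -0.27], "turn": [0.935, -0.006, 0.001], "gripper": -1}, {"xyz": [-0.027, 0.162, -0.27], "turn": [0.935, -0.006, 0.001], "gripper": -1}, {"xyz": [-0.027, 0.162, -0.27], "turn": [0.935, -0.006, 0.001], "gripper": -1}, {"xyz": [-0.027, 0.162, -0.27], "turn": [0.935, -0.006, 0.001], "gripper": -1}, {"xyz": [-0.027, 0.162, -0.27], "turn": [0.935, -0.006, 0.001], "gripper": -1}, {"xyz": [0, 0, 0], "turn": [0, 0, 0], "gripper": -1}, {"xyz": [0, 0, 0], "turn": [0, 0, 0], "gripper": -1}])

```text
time_s: 26.98
position: [0.5799, -0.0925, 0.2978]
tool_rot: [[1.0, -0.005, -0.005], [-0.005, -1.0, -0.001], [-0.005, 0.001, -1.0]]
ft_force: [0.1, 0.2, -0.1]
grip_width: -0.0004
```

Run:
```python
from h import *
print(env.observe()["position"],env.observe()["grip_width"]); Rv=tool(0,-90,0.); plan([.668,-.207,.25],Rv,n=6)
```

```text
[ 0.57988195 -0.09250786  0.29775662] -0.0004098493091176208
N 6 xyz [0.369, 0.476, 0.198] turn [0.003, 0.009, -0.01]
```

>>> step_arm(steps=[{"xyz": [0.369, 0.476, 0.198], "turn": [0.003, 0.009, -0.01], "gripper": -1}, {"xyz": [0.369, 0.476, 0.198], "turn": [0.003, 0.009, -0.01], "gripper": -1}, {"xyz": [0.369, 0.476, 0.198], "turn": [0.003, 0.009, -0.01], "gripper": -1}, {"xyz": [0.369, 0.476, 0.198], "turn": [0.003, 0.009, -0.01], "gripper": -1}, {"xyz": [0.369, 0.476, 0.198], "turn": [0.003, 0.009, -0.01], "gripper": -1}, {"xyz": [0.369, 0.476, 0.198], "turn": [0.003, 0.009, -0.01], "gripper": -1}, {"xyz": [0, 0, 0.3], "turn": [0, 0, 0], "gripper": -1}, {"xyz": [0, 0, 0.2], "turn": [0, 0, 0], "gripper": -1}, {"xyz": [0, 0, 0], "turn": [0, 0, 0], "gripper": -1}, {"xyz": [0, 0, 0], "turn": [0, 0, 0], "gripper": -1}])

```text
time_s: 27.82
position: [0.6684, -0.2043, 0.2305]
tool_rot: [[1.0, 0.004, -0.0], [0.004, -1.0, 0.001], [-0.0, -0.001, -1.0]]
ft_force: [-0.6, 0.8, 0.3]
grip_width: -0.0003
```

Run:
```python
from h import *
t,d=cams.get_image("top");s,e=cams.get_image("scene"); K=[.668,-.207,.205]
x,y=[int(v) for v in proj("scene",K)];X,Y=[int(v) for v in proj("top",K)]
a=cv2.resize(s[y-50:y+50,x-53:x+53,::-1],(400,375),interpolation=2);b=cv2.resize(t[Y-30:Y+60,X-48:X+48,::-1],(400,375),interpolation=2)
cv2.imwrite("pics/s8.png",np.hstack([a,b])); print(x,y,X,Y)
```

```text
309 147 356 145
```

View pics/s8.png

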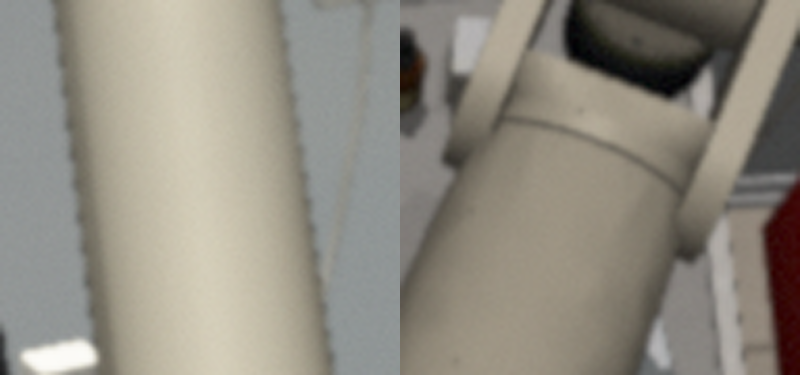

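The arm hides the pump in both views, so I'll go by force. Pressing down in small steps after a 2.7 mm correction in y.

>>> step_arm(steps=[{"xyz": [0, 0.068, 0], "turn": [0, 0, 0], "gripper": -1}, {"xyz": [0, 0, 0.1], "turn": [0, 0, 0], "gripper": -1}, {"xyz": [0, 0, 0.05], "turn": [0, 0, 0], "gripper": -1}, {"xyz": [0, 0, 0.05], "turn": [0, 0, 0], "gripper": -1}, {"xyz": [0, 0, 0], "turn": [0, 0, 0], "gripper": -1}])

```text
time_s: 28.33
position: [0.6685, -0.2082, 0.2233]
tool_rot: [[1.0, 0.002, 0.001], [0.002, -1.0, 0.001], [0.001, -0.001, -1.0]]
ft_force: [-1.8, -0.0, 3.2]
grip_width: 0.0002
```

>>> step_arm(steps=[{"xyz": [0, 0, 0.05], "turn": [0, 0, 0], "gripper": -1}, {"xyz": [0, 0, 0.05], "turn": [0, 0, 0], "gripper": -1}, {"xyz": [0, 0, 0.05], "turn": [0, 0, 0], "gripper": -1}, {"xyz": [0, 0, 0], "turn": [0, 0, 0], "gripper": -1}])

```text
time_s: 28.67
position: [0.6686, -0.2083, 0.2173]
tool_rot: [[1.0, 0.002, 0.002], [0.002, -1.0, 0.001], [0.002, -0.001, -1.0]]
ft_force: [-2.1, 0.3, 6.2]
grip_width: -0.0004
```

>>> step_arm(steps=[{"xyz": [0, 0, 0.05], "turn": [0, 0, 0], "gripper": -1}, {"xyz": [0, 0, 0.05], "turn": [0, 0, 0], "gripper": -1}, {"xyz": [0, 0, 0.05], "turn": [0, 0, 0], "gripper": -1}, {"xyz": [0, 0, 0.05], "turn": [0, 0, 0], "gripper": -1}, {"xyz": [0, 0, 0], "turn": [0, 0, 0], "gripper": -1}, {"xyz": [0, 0, 0], "turn": [0, 0, 0], "gripper": -1}])

```text
time_s: 29.17
position: [0.6686, -0.2083, 0.2103]
tool_rot: [[1.0, 0.002, 0.002], [0.002, -1.0, 0.0], [0.002, -0.0, -1.0]]
ft_force: [-3.0, 1.0, 8.0]
grip_width: 0.0003
```

>>> step_arm(steps=[{"xyz": [0, 0, 0.03], "turn": [0, 0, 0], "gripper": -1}, {"xyz": [0, 0, 0], "turn": [0, 0, 0], "gripper": -1}, {"xyz": [0, 0, 0], "turn": [0, 0, 0], "gripper": -1}])

```text
time_s: 29.42
position: [0.6686, -0.2083, 0.21]
tool_rot: [[1.0, 0.002, 0.003], [0.002, -1.0, -0.0], [0.003, 0.0, -1.0]]
ft_force: [-5.0, 1.7, 14.0]
grip_width: -0.0
```

The pump is at its stop: z held at 0.210 and force rose to 14 N. Releasing and retreating.

>>> step_arm(steps=[{"xyz": [0, 0, -0.2], "turn": [0, 0, 0], "gripper": -1}, {"xyz": [0, 0, -0.3], "turn": [0, 0, 0], "gripper": -1}, {"xyz": [0, 0, -0.5], "turn": [0, 0, 0], "gripper": -1}, {"xyz": [0, 0, -0.8], "turn": [0, 0, 0], "gripper": -1}, {"xyz": [-0.6, 0, -0.6], "turn": [0, 0, 0], "gripper": -1}, {"xyz": [-0.8, -0.5, 0], "turn": [0, 0, 0], "gripper": -1}, {"xyz": [-0.8, -0.5, 0], "turn": [0, 0, 0], "gripper": -1}, {"xyz": [-0.8, -0.5, 0], "turn": [0, 0, 0], "gripper": -1}, {"xyz": [-0.8, -0.5, 0], "turn": [0, 0, 0], "gripper": -1}, {"xyz": [-0.8, -0.5, 0], "turn": [0, 0, 0], "gripper": -1}, {"xyz": [-0.8, -0.5, 0], "turn": [0, 0, 0], "gripper": -1}, {"xyz": [-0.8, -0.5, 0], "turn": [0, 0, 0], "gripper": -1}, {"xyz": [0, 0, 0], "turn": [0, 0, 0], "gripper": -1}, {"xyz": [0, 0, 0], "turn": [0, 0, 0], "gripper": -1}])

```text
time_s: 30.58
position: [0.4193, -0.0682, 0.3041]
tool_rot: [[1.0, 0.003, 0.003], [0.003, -1.0, 0.001], [0.003, -0.001, -1.0]]
ft_force: [0.5, -0.6, -0.1]
grip_width: 0.0003
```

Run:
```python
from h import *
o=env.observe(); print(o["position"],o["ft_force"].round(1))
t,d=cams.get_image("top");s,e=cams.get_image("scene"); K=[.62,-.21,.1]
cv2.imwrite("pics/s9.png",np.hstack([cv2.resize(s[130:270,220:370,::-1],(400,375),interpolation=2),cv2.resize(t[135:225,310:406,::-1],(400,375),interpolation=2)]))
for n,dd in(("top",d),("scene",e)):
    P=cloud(n,dd); 
    for l,x,y,r,a,b in(("puck",.598,-.2165,.035,.022,.034),("head",.668,-.207,.025,.18,.22)):
        m=(dd>0)&(np.hypot(P[...,0]-x,P[...,1]-y)<r)&(P[...,2]>a)&(P[...,2]<b); q=P[m]
        if len(q)>4: print(n,l,len(q),q.mean(0).round(4),np.percentile(q[:,2],[50,90]).round(4))
```

```text
[ 0.41928154 -0.06819505  0.30414332] [ 0.5 -0.6 -0.1]
top puck 97 [ 0.5952 -0.2166  0.029 ] [0.0295 0.032 ]
top head 148 [ 0.6658 -0.2081  0.2054] [0.2057 0.209 ]
```

View pics/s9.png

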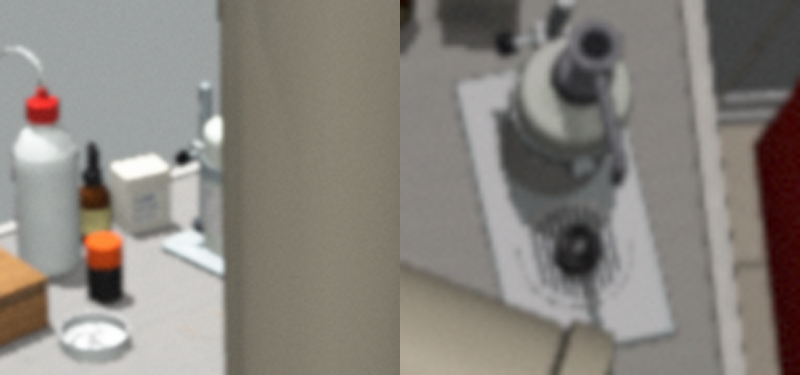

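The puck still lies face up on the grate at crop (577,250), and the head is back up (top at 0.2057, the same as at the start). The arm touches nothing, so I'm handing in.

```bash
python3 -c "
from rig import order; print(order.close_job())"
```

```text
the job is handed in; nothing more can be done
None
```

I turned the specimen face up, set it on the drip grate under the spout, released it and rinsed it with one full press of the pump. The job was handed in at about 31 s of robot time; the rig gave no verdict.

**How it was done:** I lifted the middle puck out of the row and set it down on open bench. From there I tipped it on edge into the V-block, regripped it from the other side, and lowered it face up onto the grate. My first plan, leaning the tool toward the base, ran close to a wrist singularity, so I did the tilts sideways instead.

**Last checks:**
- **Specimen:** the top camera shows it face up at (0.595, -0.2166). My estimates of the rinse spot differ by 2–7 mm. All of them put the specimen within about 6.5 mm of it, against the 10 mm limit. It moved by no more than 0.2 mm during pumping.
- **Pump:** the head stopped after about 13.5 mm of travel, where the force rose to 14 N, so I took it as fully pressed. Afterwards its top measured 0.2057 m, the same height as at the start.
- **Arm:** it stands clear of everything, with a contact force near zero.

**Not fully confirmed:** the arm blocked both cameras during the press, so I judged it by force and position alone. The final scene view of the specimen was also hidden, which leaves only the top camera for that check. I did not measure the dish, lens tube, vice or other two pucks again at the end. The other two pucks, the dish and the lens tube looked undisturbed in the pictures that showed them, and the V-block had shifted only about 1 mm when I last measured it, before the regrip.

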